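Take the check weight off the load cell's safety hook

ROBOT

A 7-joint arm with a two-finger parallel gripper is mounted at the origin on the work surface. World frame = base frame: x ahead of the robot, y to its left, z up, the work surface at z = 0. Lengths are in m, angles in rad, forces in N, time in s.
With the tool pointing down it reaches from about 0.425 to 0.875 m from the base axis. Payload 8.4 kg.
Tool frame: the origin (TCP) lies at the very end of the fingers, on their centre line; the grasp point (between the pads) lies 19 mm behind it (bot.grip_depth is the distance from the TCP to the grasp point, in m); y points along the fingers, z is the direction in which the jaws open and shut, and the axes are right-handed (so a half turn about y gives the same grasp; the last joint's range is limited). The gripper opens to 85 mm and grips with 20 to 120 N. Pads are 22 mm wide; open, the fingers measure 114 mm over their backs; the gripper's body (76 mm by 85 mm) begins 54 mm behind the grasp point. The pads swing forward as they close: fully open they stand 13 mm farther back than shut.
Start: joints at [-1.325, 0.333, 0.04, 1.465, -0.013, 1.343, -0.059], TCP at [0.22, 0.612, 0.231] pointing down, gripper open.
Joint ranges: [-2.58, 2.58], [-0.38, 2.09], [-1.3, 1.39], [0.25, 2.4], [-1.5, 4.64], [0.08, 2.09], [-2.65, 2.65]. Speed limits (rad/s): [2.22, 2.22, 2.79, 2.79, 3.14, 3.14, 3.14].

INTERFACE

Orientations are given as a unit quaternion [x, y, z, w].
In Python, from cell import bot gives the robot as it stands.
- The arm moves only by the shell command python3 -m handwheel 'ROWS' [FORCE]. ROWS is JSON, a list that holds one entry, the list of rows, each a list of 7 numbers: the finger opening in cm, from 0 to 8.54, then the shift along the tool's x, y, z in cm, then the turn, a rotation vector about the tool's x, y, z in rad. In form: [[[claw, x, y, z, wx, wy, wz], ...]]. A call has 1 to 5 rows; each row is the pose to reach, as a shift and turn from the pose commanded when the call began, along the tool's axes at that moment; what a row does not reach only later rows make up. A row lasts 1/10 s, in which the tool goes at most 50 mm and 8.59 degrees, less where a joint would pass 70% of its speed; a pose out of reach is approached as far as the arm can. A call with a gripper value outside its range is refused whole. The fingers move at their own pace and stop on an object; FORCE is the grip in N (left out, the last holds). Time passes only in rows, so rows that repeat a pose let the fingers close. It gives the time, the measured TCP pose, the force and the opening at its end, in the units of the state.
- bot.get_obs(): the state, without advancing time (a new reading comes with each control period).
- bot.camera(name): name is "side" or "top" or "wrist"; returns a dict with "img" (420x560x3 uint8, blue, green, red), "depth" (420x560 float32, m along the optical axis (not along the pixel's ray), 0 where there is no reading), "camera_matrix" (3x3 intrinsics, pixels), "R" (3x3) and "t" (3): a world point X has camera coordinates R X + t; the wrist camera has in their place "mount" (4x4, takes a point from camera to tool coordinates, whose origin is the TCP and whose axes are the tool frame's). Camera axes: x right, y down, z forward; pixel columns grow to the right and rows downward; lengths in m; the calibration is good to about 2 mm. A picture is of the moment at which its call begins: read the wrist's pose just before it.
- bot.finish_job(): hands the job in, once; it reports no verdict.
Trained networks look in a picture, given as the dict that the camera call returned (one of the last four; its "shot" number tells which), for a name from the list of things; names that differ only in an ending like _2 or _b are one class to them, and where a whole thing is asked for, a point or a joint stands for the part that bears it (a point fixed in the world has none). Each returns a list of dicts, best first, with "conf" (0 to 1); they miss things now and then, are a little off and sometimes report something else, mostly with a low value. They report only what shows in the picture. A call takes as long as a camera call. They do not tell look-alikes from the thing itself.
- bot.masks_of(picture, label): "region" (420x560 bool, what is visible of it) and "at" ([column, row] in pixels, amid what is visible of it).
- bot.tip_of(picture, label): "at" ([column, row] in pixels: a listed point, or the origin of a listed thing).
The state is a dict: "clock": time; "joints": joint angles; "qvel": joint speeds; "tau": joint torques, N m; "position": TCP position; "tool_rot": TCP orientation; "force": force on the tool from outside, world axes, zero at the start; "ft_torque": the same for the moment, N m; "finger_gap": finger opening in m.
Only numpy, scipy, OpenCV 4.12 (cv2) and the standard library are available. Lean on these libraries where they do the work, as an engineer would, in place of code of your own. Each camera call takes 0.05 s, during which the arm holds its last target.

TASK

The half-kilogram check weight hangs by its stirrup on the safety hook of the load-cell rig: ease the stirrup's bar back against the hook's sprung keeper until the bar is clear of the nose, lift the bar out through the hook's mouth, take the weight off forward over the nose, and set it down gently, upright and fully home, in the empty large well of the wooden weight block. More than 15 N of push or pull on the hook spoils the cell, so feel your way; work the keeper with the bar alone, keep the gripper off the rig, and leave everything else on the bench where it is.

Things in the scene. Friction and masses are not known exactly. Their poses are not given: they have to be found in the camera images.
- rig: Load-cell rig, fixed; origin on the table under the hook, z up, +x from the hook along the cell to the column. Base plate 200 x 120 x 12 mm (x -50 to 150). Level bar cell 13 mm square (x 34 to 120, top 148 mm above the table), carried by a 30 mm column at x = 105. The hook on its free end is the rig's highest part, 170.5 mm above the table. Spoilt by over 15 N of push or pull.
- hook (a point): Nominal back part of the steel hook's saddle at the height of the hanging bar's axis, 140 mm above the table; axes as the rig's. Hook 14 mm thick in y, open upwards: saddle 5 mm below; at x = -20 mm it curls up and over the bar into the nose; shank's front face at x = +19.5 mm. Clamped through slots by hand, so the whole hook (with keeper) really sits up to 6 mm off along x: find it by feel.
- nose (a point): Nominal tip of the hook's nose, mid-height: 3.5 mm in +x of and 14 mm above hook (as far off along x as the hook is). Its flat underside is 11 mm and its top 17 mm above hook. A straight lift catches the bar under it: the bar's axis must first come at least 5 mm in +x of the real tip, 7 to 20 mm of travel from where it hangs, and has 1.5 mm to spare before the keeper's stop.
- keeper (a joint): Angle of the sprung keeper, a spring-steel tongue 9.5 mm wide, 3 mm thick, 32 mm long. 0 = shut: slanting down and forward to behind the bar, closing the mouth. It swings back to the shank (+x) as the value grows; hard stop at 0.34 rad, where it hangs upright and the mouth between nose and keeper is 11.5 mm wide for the 10 mm bar. Its spring shuts it again.
- keeper_pin (a point): Nominal place of the keeper's pin at the top of the shank, 16.5 mm in +x of and 25 mm above hook. Pushed in +x by the bar at saddle height the keeper gives way from about 2 N and meets its stop at about 4 N. As the bar rises nearer the pin the keeper pushes it back two to three times harder, so ease off a little towards the nose while lifting.
- bail_bar (a point): Middle of the square bar of the weight's stirrup, along y; z up. 10 mm square, 36 mm long between two flat upright legs, each 10 mm (x) by 5 mm (y), 46 mm over their outsides, from 6 mm above this point to 53 mm below it. Hangs across the hook, anywhere between the keeper and the front of the saddle. Grip the legs over their outsides (across y), the hook between the fingers.
- weight_mid (a point): Half-way up the check weight, 48 mm above its underside, 43 mm below the bar's axis; axes as bail_bar. Steel body 46 mm diameter, 38 mm high, foot chamfered; 97 mm high with its stirrup; about 0.5 kg. The body hangs under the hook, whose underside is 15 mm below hook: once the bar is 22 to 34 mm above hook it must go off over the nose (-x), not higher.
- weight_base (a point): Centre of the check weight's underside, 91 mm below the bar's axis; axes as bail_bar.
- well (a point): Centre of the floor of the block's empty large well, 50 mm diameter, 16 mm deep, floor 16 mm above the table. Axes as those of the fixed wooden block, 86 x 190 x 32 mm, with three wells in a row along y, this one at the -y end. The others hold smaller weights, 74 and 120 mm from here towards +y, up to 81 mm above the table.
Mind the look-alikes: they are no part of the job. Leave any green look-alike of the rig alone.

How it is judged:
By the outcome, as a careful person would: the job done as asked, in the order asked, and still so for the second after the job is handed in, with the robot touching nothing.
It also fails if it takes over 72 s, if anything falls off the work surface, if the arm or the gripper's body presses on something with over 40 N, if the wrist force passes 120 N, or if a joint passes its speed limit or range.

## Working session

There is one attempt and no reset: what is moved stays moved. The work goes in short steps, Python scripts to look and compute and a shell command to move; the robot and the scene stay as the last step left them, time stands still between calls to the robot, and variables do not carry over. Pictures are saved under pics/ and viewed, and the job is handed in when it is done.

```bash
ls; mkdir -p pics
python3 - <<'E'
from cell import bot
import cv2,numpy as np
o=bot.get_obs()
for k in o: print(k,np.round(o[k],4))
for n in("side","top","wrist"):
    p=bot.camera(n); cv2.imwrite(f"pics/a_{n}.png",p["img"]); print(n,p["shot"],p["camera_matrix"].tolist())
    if n!="wrist": print(np.round(p["R"],4).tolist(),np.round(p["t"],4).tolist())
    else: print(np.round(p["mount"],4).tolist())
    for l in("hook","bail_bar","well","rig","weight_base","nose","keeper_pin"):
        try: print(l,[(np.round(d["at"],1).tolist(),round(d["conf"],2)) for d in bot.tip_of(p,l)])
        except Exception as e: print(l,e)
print(bot.get_obs()["clock"])
E
```

```text
pics
clock 0.0
joints [-1.3252  0.3339  0.0398  1.4663 -0.0134  1.3433 -0.0585]
qvel [ 0.0012  0.0009  0.0028 -0.0003 -0.0014 -0.0009 -0.0001]
tau [-0.00000e+00 -6.58548e+01  1.36540e+00 -4.05565e+01  1.67000e-02
  1.26000e-02  0.00000e+00]
position [0.2196 0.6113 0.2304]
tool_rot [ 0.6972 -0.1214  0.1212 -0.696 ]
force [-0.2549 -0.1662 -0.2217]
ft_torque [ 0.0348  0.0102 -0.1131]
finger_gap 0.0854
side 1 [[430.4828719632149, 0.0, 279.5233504359032], [0.0, 430.4828719632149, 205.34052907520928], [0.0, 0.0, 1.0]]
[[0.8396, -0.5432, 0.0093], [-0.3509, -0.5553, -0.754], [0.4147, 0.6298, -0.6568]] [-0.3287, 0.3763, 0.9092]
hook [([168.2, 134.7], 0.87), ([280.8, 183.0], 0.74)]
bail_bar [([280.0, 184.5], 0.87)]
well [([423.0, 351.6], 0.69)]
rig [([178.3, 172.1], 0.66), ([280.1, 220.7], 0.63)]
weight_base [([283.2, 208.9], 0.77), ([283.2, 195.0], 0.38)]
nose [([167.5, 129.5], 0.87), ([282.8, 180.3], 0.65)]
keeper_pin [([287.6, 177.4], 0.67), ([174.3, 129.2], 0.63), ([281.8, 198.1], 0.5), ([285.1, 208.9], 0.41)]
top 2 [[429.6065988628827, 0.0, 275.2242624657663], [0.0, 429.6065988628827, 206
[... 168 characters left out ...]
79), ([95.6, 248.3], 0.76)]
bail_bar [([243.5, 181.2], 0.66)]
well [([429.9, 181.5], 0.6)]
rig [([242.4, 192.6], 0.83), ([113.5, 249.7], 0.77), ([247.3, 177.1], 0.18)]
weight_base [([248.2, 186.6], 0.69)]
nose [([96.0, 249.0], 0.68), ([245.9, 178.5], 0.65)]
keeper_pin [([93.1, 244.4], 0.87), ([246.9, 178.7], 0.86)]
wrist 3 [[331.715498479909, 0.0, 288.0673317206347], [0.0, 331.715498479909, 218.71923700062737], [0.0, 0.0, 1.0]]
[[-0.0009, 0.9578, 0.2874, -0.0733], [0.0001, -0.2874, 0.9578, -0.1421], [1.0, 0.0009, 0.0001, -0.0009], [0.0, 0.0, 0.0, 1.0]]
hook [([381.9, 386.9], 0.65)]
bail_bar []
well []
rig [([352.5, 298.4], 0.87)]
weight_base []
nose [([384.0, 400.8], 0.56)]
keeper_pin []
1.2
```

View pics/a_side.png

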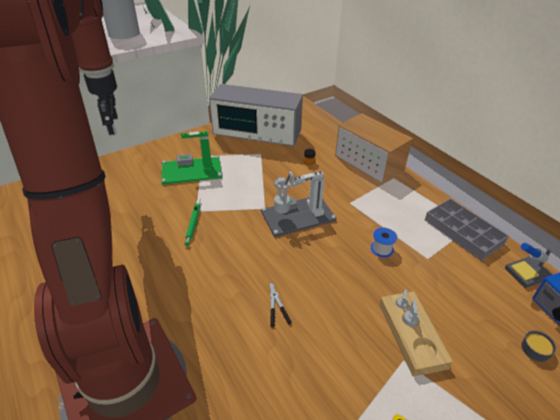

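View pics/a_top.png

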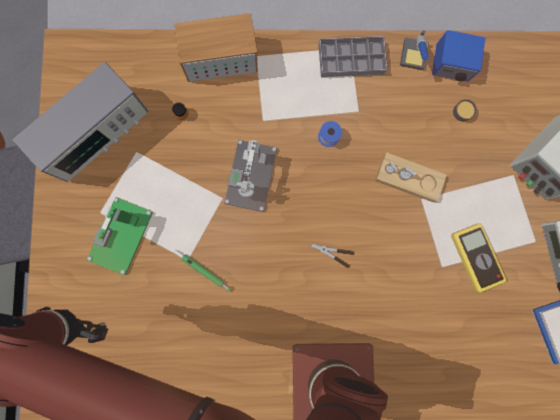

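View pics/a_wrist.png

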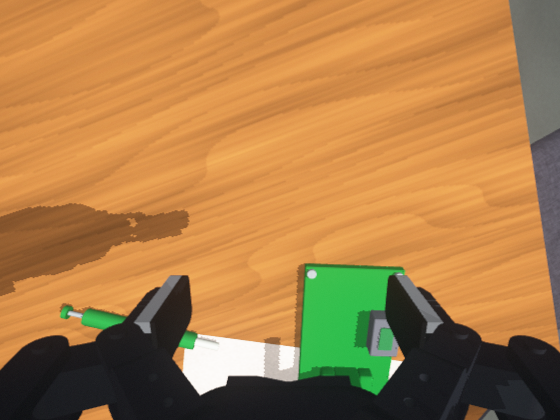

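```bash
cat > h.py <<'E'
import numpy as np,cv2
from cell import bot
from scipy.spatial.transform import Rotation as Ro
def ray(p,uv):
    K=p["camera_matrix"]; d=np.linalg.inv(K)@[uv[0],uv[1],1]
    if "R" in p: R,t=p["R"],p["t"]; return -R.T@t,R.T@d
    T=p["T"]@p["mount"]; return T[:3,3],T[:3,:3]@d
def atz(p,uv,z):
    c,d=ray(p,uv); return c+d*(z-c[2])/d[2]
def tri(prs):
    A=np.zeros((3,3));b=np.zeros(3)
    for p,uv in prs:
        c,d=ray(p,uv); d=d/np.linalg.norm(d); P=np.eye(3)-np.outer(d,d);A+=P;b+=P@c
    x=np.linalg.solve(A,b); return x,[np.linalg.norm(np.cross(x-ray(p,uv)[0],ray(p,uv)[1]/np.linalg.norm(ray(p,uv)[1]))) for p,uv in prs]
def cloud(p,m=None):
    D=p["depth"]; v,u=np.nonzero((D>0)&(m if m is not None else True)); z=D[v,u]
    K=p["camera_matrix"]; X=np.c_[(u-K[0,2])/K[0,0]*z,(v-K[1,2])/K[1,1]*z,z]
    if "R" in p: return (X-p["t"])@p["R"]
    T=p["T"]@p["mount"]; return X@T[:3,:3].T+T[:3,3]
def cam(n):
    o=bot.get_obs(); p=bot.camera(n)
    if n=="wrist":
        T=np.eye(4);T[:3,:3]=Ro.from_quat(o["tool_rot"]).as_matrix();T[:3,3]=o["position"];p["T"]=T
    return p
def pose():
    o=bot.get_obs(); return np.array(o["position"]),Ro.from_quat(o["tool_rot"])
E
python3 - <<'E'
from h import *
import pickle
s=cam("side");t=cam("top")
pickle.dump((s,t),open("st.pkl","wb"))
for l,a,b in [("hook",(280.8,183),(246.9,185.1)),("bail",(280,184.5),(243.5,181.2)),("well",(423,351.6),(429.9,181.5)),("wb",(283.2,208.9),(248.2,186.6)),("pin",(287.6,177.4),(246.9,178.7)),("rig",(280.1,220.7),(242.4,192.6))]:
    print(l,np.round(tri([(s,a),(t,b)]),4) if 0 else [np.round(q,4) for q in tri([(s,a),(t,b)])])
C=cloud(t)
for nm,(x0,x1,y0,y1),zr in [("plate",(.3,.7,-.05,.3),(.006,.02)),("block",(.3,.75,-.45,-.15),(.024,.04))]:
    m=(C[:,0]>x0)&(C[:,0]<x1)&(C[:,1]>y0)&(C[:,1]<y1)&(C[:,2]>zr[0])&(C[:,2]<zr[1])
    P=C[m]; print(nm,len(P),P.min(0),P.max(0)); r=cv2.minAreaRect(P[:,:2].astype(np.float32)); print(r)
m=(C[:,2]>.125)&(C[:,2]<.18)&(C[:,0]>.35)&(C[:,0]<.75)&(C[:,1]>-.0)&(C[:,1]<.2)
print(C[m].min(0),C[m].max(0))
P=C[m]; r=cv2.minAreaRect(P[:,:2].astype(np.float32)); print(r)
im=t["img"]; cv2.imwrite("pics/b_top.png",cv2.resize(im[120:220,200:340],None,fx=5,fy=5,interpolation=2))
im=s["img"]; cv2.imwrite("pics/b_side.png",cv2.resize(im[155:245,240:360],None,fx=6,fy=6,interpolation=2))
im=s["img"]; cv2.imwrite("pics/b_side2.png",cv2.resize(im[280:380,370:460],None,fx=5,fy=5,interpolation=2))
E
```

```text
hook [array([0.5514, 0.2408, 0.1475]), array([0.0013, 0.0013])]
bail [array([0.5613, 0.2525, 0.1311]), array([0.0053, 0.0053])]
well [array([ 0.5805, -0.2975,  0.0217]), array([0.0043, 0.0043])]
wb [array([0.5638, 0.2422, 0.045 ]), array([0.0027, 0.0027])]
pin [array([0.5689, 0.2389, 0.1605]), array([0.0017, 0.0017])]
rig [array([ 0.5601,  0.2603, -0.0159]), array([0.0018, 0.0018])]
plate 1965 [ 0.30251608 -0.04983309  0.00600186] [0.69999837 0.29994672 0.01997878]
((0.5019142031669617, 0.1254492700099945), (0.39781108498573303, 0.34812527894973755), 0.41149869561195374)
block 2587 [ 0.30169348 -0.44977692  0.02402516] [ 0.673614   -0.15008788  0.03996846]
((0.5055837631225586, -0.32973718643188477), (0.46237993240356445, 0.15715588629245758), 41.44380187988281)Traceback (most recent call last):
  File "<stdin>", line 12, in <module>
    return umr_minimum(a, axis, None, out, keepdims, initial, where)
ValueError: zero-size array to reduction operation minimum which has no identity
```

Run:
```python
from h import *
import pickle
s,t=pickle.load(open("st.pkl","rb"))
im=t["img"]; cv2.imwrite("pics/b_top.png",cv2.resize(im[120:220,200:340],None,fx=5,fy=5,interpolation=2))
cv2.imwrite("pics/b_top2.png",cv2.resize(im[140:215,365:460],None,fx=6,fy=6,interpolation=2))
im=s["img"]; cv2.imwrite("pics/b_side.png",cv2.resize(im[155:245,240:360],None,fx=6,fy=6,interpolation=2))
im=s["img"]; cv2.imwrite("pics/b_side2.png",cv2.resize(im[280:380,370:460],None,fx=5,fy=5,interpolation=2))
C=cloud(t); H=np.zeros(420*560); D=t["depth"]; H=H.reshape(420,560)
H[D>0]=C[:,2]
np.set_printoptions(linewidth=250)
print((H[135:215:5,225:285:5]*1000).astype(int)); print((H[150:205:5,375:455:5]*1000).astype(int))
```

```text
[[  3  -1  -5   4  -1   0  -3  -2  -1   0  -2   2]
 [  0  -2  -3  15   1   2 145   7   1  -1   2   3]
 [  0  -2  -2   8   9 137 145  12  14  -1  -1   0]
 [  0   1   5  13  29 146 135  13  11  13  12   1]
 [  0  -7   7  17  36 148 103  32  26  11  12   1]
 [  4   3  11   8  13 150  45  32  14   8   2   5]
 [  0   0   9  14  12 146  10  10   6  10   4   0]
 [  2  -2  31  31  12 149  11  14  15  12   5   0]
 [ -4  29  34  33 166  14  15  14  14  12   2  -1]
 [  1  34  37  36 143  10   8  10  15  10   1  -2]
 [ -3  31  35 139 152 145  11   7   9  -2  -2   0]
 [  1  13   9  86 156  85  13  15  10   4   0   1]
 [  1  15  10   9  87  87   4  12  13  -3  -1   0]
 [  9  11   6   8  16  10  10  12   8  -3   0  -2]
 [  1   0  11  14  11  15   7  15  -5   0   1  -5]
 [ -5   0   0   0   0   0  -1   5   0   0   5   4]]
[[ 1 -1 -4 -1 -2 -2  1  0  0  2 -1 -2 -4 -1 -2  3]
 [ 0 -4 28 30 30 -2  0 -4 -3  3  0  0 -2  0  3  0]
 [ 0 -2 32 29 33 31 30  0  2 -1  0  0  1  2  2 -2]
 [-1  9 28 36 34 32 34 29 29 34  0  0  0  0  2 -2]
 [-3 32 32 32 63 25 42 73 30 31 33 30 29  0  1 -1]
 [-2 31 35 35 29 35 40 42 28 31 16 30 30 36 35 -1]
 [ 3 24 29 31 32 30 29 34 30 32 15 19 23 35  0 -2]
 [ 0 -4 -2 10 32 31 30 31 32 29 12 15 23 30 -1 -2]
 [-3  2  1  0  0 -1 14 32 35 24 28 18 33 25  0 -4]
 [-3  3  3  3  2  0  0 -4  0 23 30 30 31 -3  2 -2]
 [-1 -1  4 -9 -2 -3 -3 -2  3 -1  1  8 29 -1  2 -5]]
```

View pics/b_top.png

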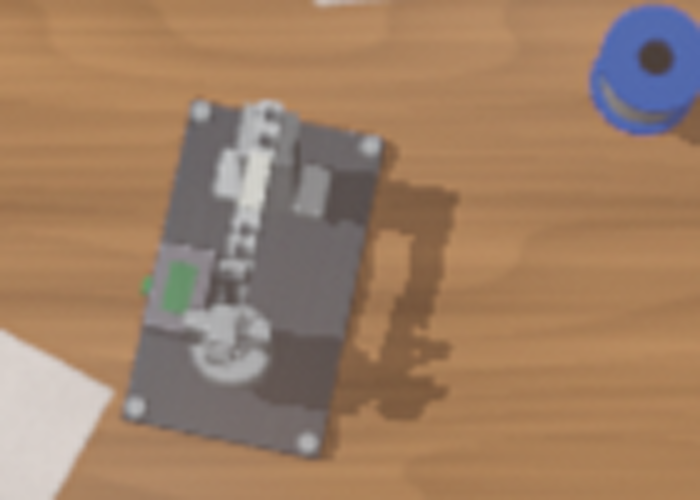

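View pics/b_side.png

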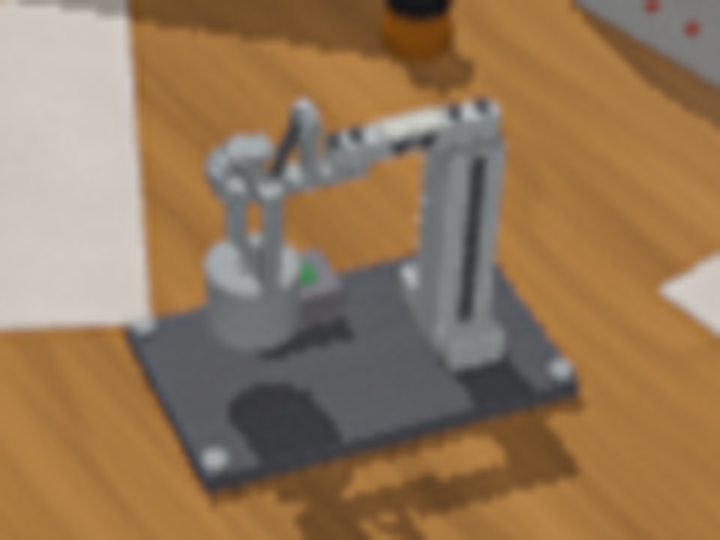

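View pics/b_top2.png

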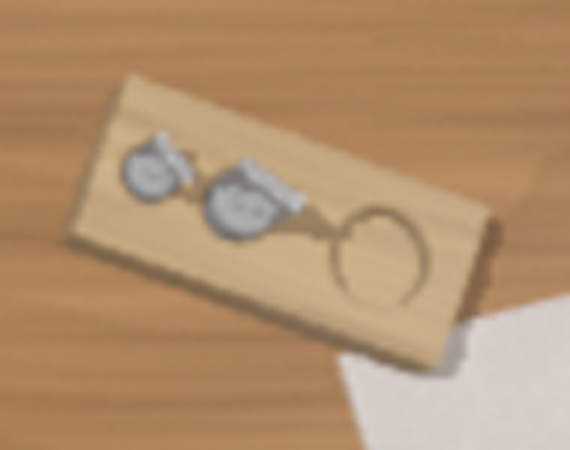

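View pics/b_side2.png

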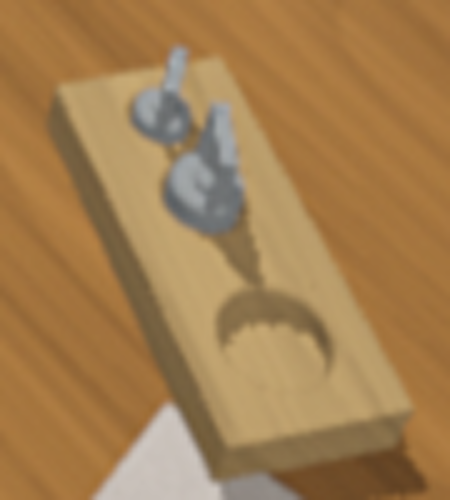

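Run:
```python
from h import *
import pickle
s,t=pickle.load(open("st.pkl","rb"))
c=np.array([(192,101),(383,140),(123,418),(318,459)])/5+[200,120]
A=[atz(t,u,.012)[:2] for u in c]; print(np.round(A,4))
f=(A[2]+A[3])/2; b=(A[0]+A[1])/2; x=(b-f); print("len",np.linalg.norm(x),np.linalg.norm(A[0]-A[1]),np.linalg.norm(A[2]-A[3]),"yaw",np.degrees(np.arctan2(x[1],x[0])), [np.degrees(np.arctan2(*( (A[i]-A[i+1])[::-1])))-90 for i in(0,2)])
x/=np.linalg.norm(x); ctr=(f+b)/2; print("hook",ctr-.05*x)
c=np.array([(210,487),(578,385),(128,328)])/6+[240,155]
print("side corners",[np.round(atz(s,u,z)[:2],4) for u,z in zip(c,(.012,.012,.012))])
c=np.array([(130,76),(493,208),(67,234),(437,368)])/6+[365,140]
A=[atz(t,u,.032)[:2] for u in c]; y=(A[0]+A[2])/2-(A[1]+A[3])/2
print(np.round(A,4),np.linalg.norm(y),np.linalg.norm(A[0]-A[2]),"yaw y",np.degrees(np.arctan2(y[1],y[0]))-90); ctr=sum(A)/4; print(ctr)
print("well top",atz(t,np.array([380,258])/6+[365,140],.032))
print("well side",atz(s,np.array([276,343])/5+[370,280],.032))
# side/bail legs and bar
print(s["R"]@[0.56,0.24,0.14]+s["t"])
print("hook side proj", [ (lambda q:(q[:2]/q[2]))(s["camera_matrix"]@(s["R"]@np.array([0.5514+.0,.2408,.14])+s["t"]))])
```

```text
[[0.7142 0.2721]
 [0.6899 0.1569]
 [0.5212 0.3122]
 [0.4963 0.1968]]
len 0.19739676819373225 0.11775139949056436 0.11805459828432563 yaw -11.667040377452192 [np.float64(-11.89085166922547), np.float64(-12.185616561186137)]
hook [0.55641309 0.24460617]
side corners [array([0.498 , 0.1885]), array([0.6906, 0.1508]), array([0.5238, 0.3067])]
[[ 0.67   -0.1709]
 [ 0.6028 -0.3491]
 [ 0.5903 -0.1365]
 [ 0.5229 -0.3168]] 0.19148875191174053 0.08681715155561863 yaw y -20.563262777375698
[ 0.59649277 -0.24335255]
well top [ 0.57782889 -0.29143846  0.032     ]
well side [ 0.57919881 -0.29617933  0.032     ]
[ 0.01237795 -0.05901402  1.20060014]
hook side proj [array([281.22115029, 185.05154364])]
```

```bash
cat >> h.py <<'E'
def plan(target,yaw,claw=None):
    """target TCP; tool x at world yaw (rad), pointing down -> shift in tool cm, rotvec"""
    p,R=pose()
    Rt=Ro.from_matrix(np.c_[[np.cos(yaw),np.sin(yaw),0],[0,0,-1],[-np.sin(yaw),np.cos(yaw),0]])
    d=R.inv().apply(np.array(target)-p)*100; w=(R.inv()*Rt).as_rotvec()
    print("pos",np.round(p,4),"shift cm",np.round(d,2),"rot",np.round(w,3)); return d,w
def st():
    o=bot.get_obs(); R=Ro.from_quat(o["tool_rot"]).as_matrix()
    print("t",round(float(o["clock"]),2),"p",np.round(o["position"],4),"F",np.round(o["force"],2),"gap",round(float(o["finger_gap"]),4),"q",np.round(o["joints"],2))
    print("toolx",np.round(R[:,0],3),"y",np.round(R[:,1],3),"z",np.round(R[:,2],3))
E
python3 - <<'E'
from h import *
st()
plan([0.50,0.255,0.27],np.radians(-11.9))
plan([0.50,0.255,0.27],np.radians(180-11.9))
E
```

```text
t 1.3 p [0.2197 0.6117 0.2313] F [0.39 0.24 0.23] gap 0.0854 q [-1.33  0.33  0.04  1.47 -0.01  1.34 -0.06]
toolx [ 0.941 -0.338 -0.   ] y [-0. -0. -1.] z [ 0.338  0.941 -0.   ]
pos [0.2197 0.6117 0.2313] shift cm [ 38.44  -3.87 -24.1 ] rot [ 0.    -0.137 -0.   ]
pos [0.2197 0.6117 0.2313] shift cm [ 38.44  -3.87 -24.1 ] rot [0.    3.004 0.   ]
```

```bash
python3 -m handwheel '[[[8.5,3.8,-1,-2.4,0,-0.03,0],[8.5,7.7,-2,-4.8,0,-0.06,0],[8.5,11.5,-3,-7.2,0,-0.1,0],[8.5,15.4,-3.9,-9.6,0,-0.137,0],[8.5,19.2,-3.9,-12,0,-0.137,0]]]' && python3 -c "
from h import *
st();plan([0.50,0.255,0.27],np.radians(-11.9))"
```

```text
clock: 1.8
position: [0.3613, 0.4327, 0.2719]
tool_rot: [-0.703, 0.072, -0.073, 0.704]
force: [0.2, 0.1, -0.4]
finger_gap: 0.085
t 1.8 p [0.3613 0.4327 0.2719] F [ 0.21  0.13 -0.45] gap 0.085 q [-1.08  0.14  0.14  1.63 -0.02  1.38  0.43]
toolx [ 0.979 -0.205  0.001] y [ 0.001  0.002 -1.   ] z [0.205 0.979 0.002]
pos [0.3613 0.4327 0.2719] shift cm [ 17.22   0.17 -14.55] rot [-0.002  0.001  0.001]
```

```bash
python3 -m handwheel '[[[8.5,3.5,0,-3,0,0,0],[8.5,7,0,-6,0,0,0],[8.5,10.5,0,-9,0,0,0],[8.5,14,0,-12,0,0,0],[8.5,17.2,0.2,-14.6,0,0,0]]]' && python3 -m handwheel '[[[8.5,0,0,0,0,0,0],[8.5,0,0,0,0,0,0]]]'
python3 - <<'E'
from h import *
import pickle
st()
w=cam("wrist"); cv2.imwrite("pics/c_w.png",w["img"]); pickle.dump(w,open("w1.pkl","wb"))
for l in ("hook","bail_bar","nose","keeper_pin","weight_base"):
    print(l,[(np.round(d["at"],1).tolist(),round(d["conf"],2)) for d in bot.tip_of(w,l)])
E
```

```text
clock: 2.3
position: [0.4993, 0.2533, 0.2689]
tool_rot: [-0.703, 0.073, -0.074, 0.703]
force: [1.1, 0.0, 0.2]
finger_gap: 0.0851
clock: 2.5
position: [0.4984, 0.2547, 0.2684]
tool_rot: [-0.703, 0.074, -0.074, 0.703]
force: [0.0, 1.5, -0.0]
finger_gap: 0.0847
t 2.5 p [0.4984 0.2547 0.2684] F [ 0.01  1.49 -0.04] gap 0.0847 q [-0.83  0.13  0.31  1.65 -0.04  1.37  0.85]
toolx [ 0.978 -0.209 -0.   ] y [-0.  0. -1.] z [0.209 0.978 0.   ]
hook [([291.0, 275.4], 0.77)]
bail_bar [([290.6, 273.1], 0.66), ([290.5, 285.5], 0.46)]
nose [([290.8, 286.2], 0.77)]
keeper_pin [([290.6, 308.3], 0.79)]
weight_base [([289.2, 235.1], 0.89)]
```

View pics/c_w.png

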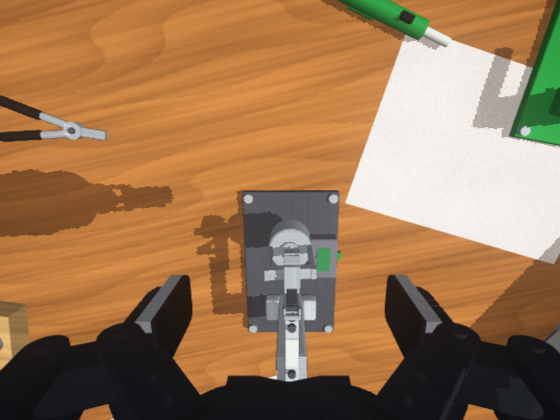

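Run:
```python
from h import *
import pickle
w=pickle.load(open("w1.pkl","rb"))
ex=np.array([np.cos(np.radians(-11.9)),np.sin(np.radians(-11.9))]);ey=np.array([-ex[1],ex[0]])
for l,u,z in [("hook",(291,275.4),.14),("bail",(290.6,273.1),.14),("nose",(290.8,286.2),.154),("pin",(290.6,308.3),.165),("wb",(289.2,235.1),.049),("screwTL",(248,199),.012),("screwTR",(333,199),.012),("BL",(253,328),.012),("BR",(328,328),.012)]:
    X=atz(w,u,z)[:2]; print(l,np.round(X,4),"rig xy rel (.556,.2425)",np.round([(X-[.556,.2425])@ex*1000,(X-[.556,.2425])@ey*1000],1))
cv2.imwrite("pics/c_w2.png",cv2.resize(w["img"][185:345,220:360],None,fx=4.5,fy=4.5,interpolation=2)[:,:])
```

```text
hook [0.5583 0.2438] rig xy rel (.556,.2425) [2.  1.8]
bail [0.556 0.244] rig xy rel (.556,.2425) [-0.3  1.4]
nose [0.5614 0.2429] rig xy rel (.556,.2425) [5.2 1.5]
pin [0.5758 0.2396] rig xy rel (.556,.2425) [20.   1.3]
wb [0.5521 0.2438] rig xy rel (.556,.2425) [-4.1  0.5]
screwTL [0.5083 0.2013] rig xy rel (.556,.2425) [-38.2 -50.2]
screwTR [0.53   0.3037] rig xy rel (.556,.2425) [-38.1  54.6]
BL [0.6885 0.1636] rig xy rel (.556,.2425) [145.9 -49.9]
BR [0.7102 0.2657] rig xy rel (.556,.2425) [146.1  54.5]
```

View pics/c_w2.png

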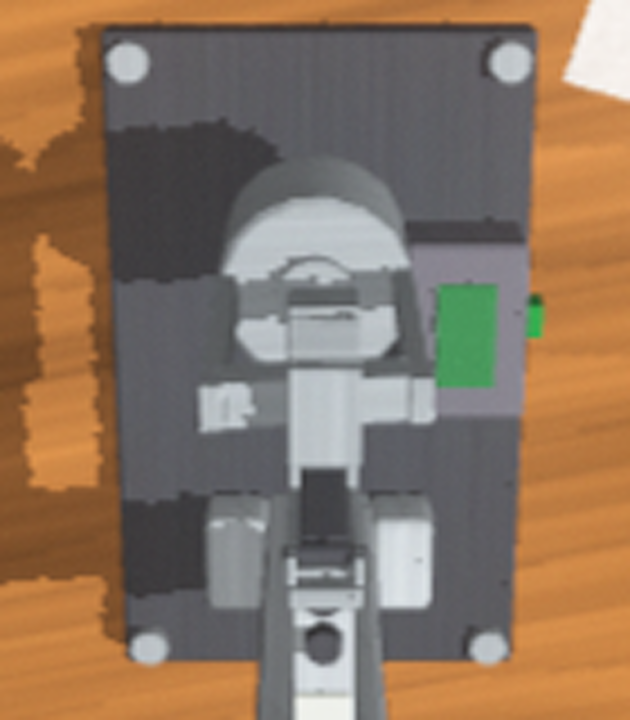

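Run:
```python
from h import *
import pickle
w=pickle.load(open("w1.pkl","rb"))
ex=np.array([np.cos(np.radians(-11.9)),np.sin(np.radians(-11.9))]);ey=np.array([-ex[1],ex[0]])
D=w["depth"]; C=cloud(w); H=np.full((420,560,3),np.nan); 
q=C[:,:2]-[.556,.2425]; H[D>0]=np.c_[q@ex,q@ey,C[:,2]]*1000
np.set_printoptions(linewidth=250,suppress=True)
for v in range(264,284,2):
    print(v,"z",H[v,260:324:4,2].round().tolist())
m=np.zeros((420,560),bool); m[262:286,258:325]=1
P=H[m]; P=P[(P[:,2]>125)&(P[:,2]<155)]
for sg in(-1,1):
    L=P[(P[:,1]*sg>12)]; print(sg,len(L),np.percentile(L,[5,50,95],axis=0).round(1).tolist())
```

```text
264 z [12.0, 11.0, 133.0, 11.0, 12.0, 87.0, 156.0, 156.0, 155.0, 155.0, 154.0, 134.0, 136.0, 137.0, 34.0, 34.0]
266 z [11.0, 13.0, 138.0, 138.0, 138.0, 139.0, 156.0, 157.0, 156.0, 156.0, 155.0, 139.0, 141.0, 141.0, 33.0, 34.0]
268 z [11.0, 13.0, 142.0, 142.0, 142.0, 141.0, 155.0, 156.0, 156.0, 156.0, 156.0, 144.0, 145.0, 145.0, 144.0, 34.0]
270 z [11.0, 146.0, 145.0, 144.0, 145.0, 145.0, 157.0, 158.0, 156.0, 157.0, 156.0, 143.0, 145.0, 145.0, 147.0, 36.0]
272 z [12.0, 144.0, 146.0, 145.0, 145.0, 145.0, 156.0, 157.0, 156.0, 156.0, 156.0, 145.0, 145.0, 147.0, 146.0, 34.0]
274 z [12.0, 11.0, 146.0, 145.0, 144.0, 145.0, 155.0, 156.0, 157.0, 156.0, 156.0, 145.0, 146.0, 145.0, 145.0, 33.0]
276 z [13.0, 12.0, 145.0, 144.0, 144.0, 144.0, 157.0, 158.0, 157.0, 157.0, 155.0, 144.0, 145.0, nan, 145.0, 32.0]
278 z [11.0, 12.0, 147.0, 146.0, 144.0, 146.0, 156.0, 157.0, 156.0, 157.0, 157.0, 143.0, 145.0, 146.0, 145.0, 11.0]
280 z [12.0, 11.0, 147.0, 12.0, 11.0, 12.0, 156.0, 157.0, 156.0, 157.0, 156.0, 12.0, 13.0, 11.0, 12.0, 12.0]
282 z [13.0, 11.0, 12.0, 11.0, 11.0, 13.0, 156.0, nan, 157.0, 156.0, 156.0, 13.0, 12.0, 11.0, 13.0, 12.0]
-1 188 [[-6.4, -21.2, 131.5], [-4.4, -17.5, 144.5], [3.0, -12.4, 146.2]]
1 217 [[-7.8, 12.4, 134.6], [-5.1, 18.4, 144.6], [1.5, 23.6, 146.4]]
```

```bash
python3 -c "
from h import *
plan([0.5557,0.2436,0.20],np.radians(-11.9));plan([0.5557,0.2436,0.108],np.radians(-11.9))"
```

```text
pos [0.4974 0.2566 0.2683] shift cm [ 5.98  6.83 -0.08] rot [-0.     0.002 -0.   ]
pos [0.4974 0.2566 0.2683] shift cm [ 5.98 16.03 -0.08] rot [-0.     0.002 -0.   ]
```

```bash
python3 -m handwheel '[[[8.5,3,0,0,0,0,0],[8.5,6,0.5,-0.1,0,0,0],[8.5,6,4,-0.1,0,0,0],[8.5,6,6.5,-0.1,0,0,0],[8.5,6,6.5,-0.1,0,0,0]]]'
python3 - <<'E'
from h import *
st()
w=cam("wrist"); cv2.imwrite("pics/d_w.png",w["img"])
s=cam("side"); cv2.imwrite("pics/d_s.png",cv2.resize(s["img"][130:250,220:360],None,fx=5,fy=5))
plan([0.5557,0.2436,0.108],np.radians(-11.9))
E
```

```text
clock: 3.3
position: [0.5543, 0.242, 0.1996]
tool_rot: [0.705, -0.075, 0.071, -0.702]
force: [-1.1, -0.0, -0.5]
finger_gap: 0.085
t 3.3 p [0.5543 0.242  0.1996] F [-1.11 -0.04 -0.53] gap 0.085 q [-0.77  0.27  0.34  1.63 -0.09  1.26  0.96]
toolx [ 0.979 -0.205 -0.005] y [-0.006 -0.003 -1.   ] z [ 0.205  0.979 -0.004]
pos [0.5563 0.2427 0.2038] shift cm [-0.07  9.58  0.08] rot [ 0.     0.001 -0.   ]
```

View pics/d_w.png

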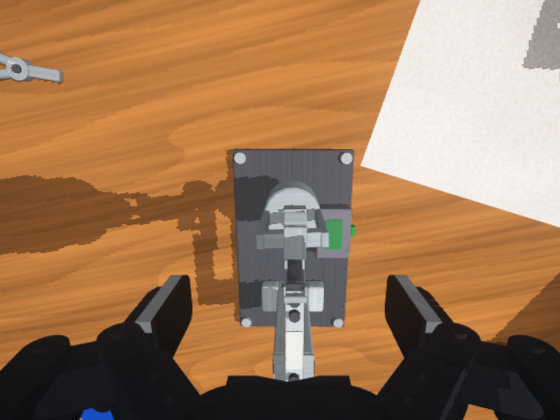

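View pics/d_s.png

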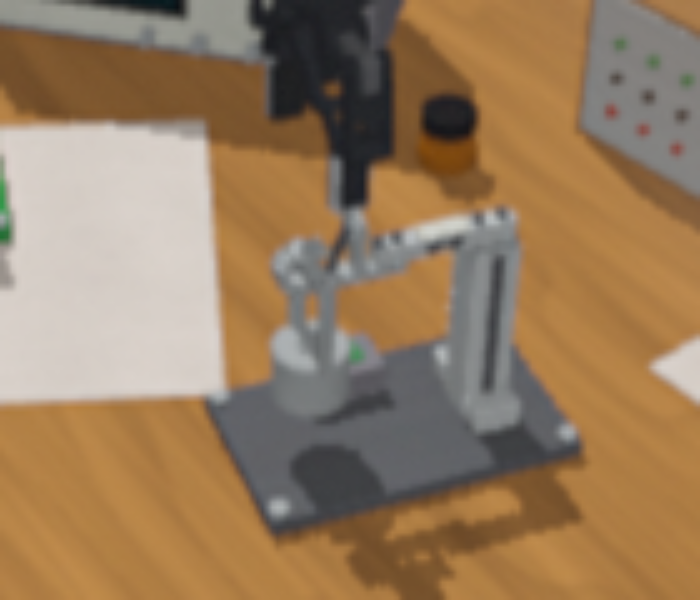

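```bash
python3 -m handwheel '[[[8.5,0,0,0,0,0,0],[8.5,0,0,0,0,0,0],[8.5,0,0,0,0,0,0]]]' >/dev/null
python3 - <<'E'
from h import *
st()
w=cam("wrist"); cv2.imwrite("pics/d_w2.png",cv2.resize(w["img"][140:300,220:370],None,fx=4,fy=4,interpolation=2))
ex=np.array([np.cos(np.radians(-11.9)),np.sin(np.radians(-11.9))]);ey=np.array([-ex[1],ex[0]])
C=cloud(w);T=w["T"];D=w["depth"];H=np.full((420,560,3),np.nan)
H[D>0]=((C-T[:3,3])@T[:3,:3])*1000  # tool frame mm
m=np.zeros((420,560),bool); m[200:270,230:350]=1
P=H[m]; zt=(T[2,3]*1000-P[:,1]); P=np.c_[P[:,0],P[:,2],zt]
P=P[(P[:,2]>141)&(P[:,2]<150)]
for sg in(-1,1):
    L=P[(P[:,1]-3)*sg>10]; print(sg,len(L),np.percentile(L,[3,50,97],axis=0).round(1).tolist())
o=bot.get_obs();st()
E
```

```text
t 3.7 p [0.5569 0.2424 0.2045] F [ 0.55 -0.52 -0.15] gap 0.0851 q [-0.77  0.27  0.34  1.63 -0.09  1.26  0.96]
toolx [ 0.979 -0.206  0.001] y [ 0.001  0.001 -1.   ] z [0.206 0.979 0.001]
-1 387 [[-7.3, -21.9, 142.3], [-3.0, -14.9, 144.7], [2.4, -7.3, 146.4]]
1 269 [[-8.7, 13.3, 141.9], [-4.2, 18.5, 144.9], [0.7, 23.6, 146.4]]
t 3.75 p [0.5568 0.2424 0.2042] F [0.45 0.05 0.02] gap 0.085 q [-0.77  0.27  0.34  1.63 -0.09  1.26  0.96]
toolx [ 0.979 -0.206  0.001] y [ 0.001  0.001 -1.   ] z [0.206 0.979 0.001]
```

View pics/d_w2.png

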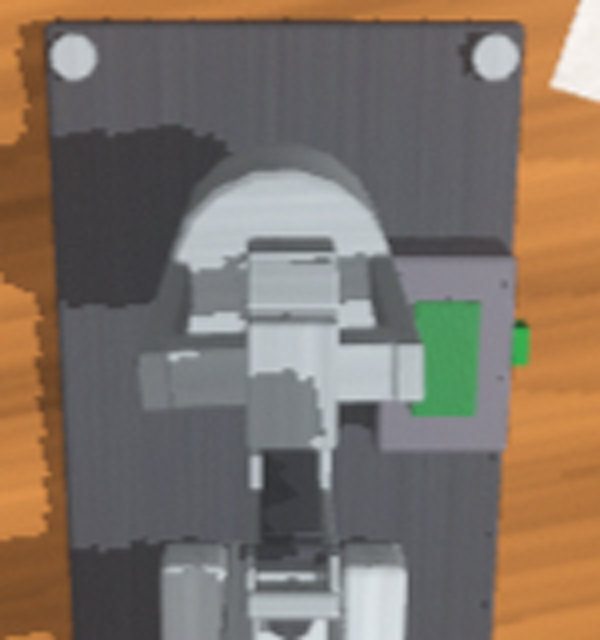

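```bash
python3 -m handwheel '[[[8.5,-0.3,2,0.1,0,0,0],[8.5,-0.3,5,0.1,0,0,0],[8.5,-0.3,8,0.1,0,0,0],[8.5,-0.3,9.6,0.1,0,0,0],[8.5,-0.3,9.6,0.1,0,0,0]]]' && python3 -m handwheel '[[[8.5,0,0,0,0,0,0],[8.5,0,0,0,0,0,0]]]'
python3 - <<'E'
from h import *
st()
w=cam("wrist"); cv2.imwrite("pics/e_w.png",w["img"])
s=cam("side"); cv2.imwrite("pics/e_s.png",cv2.resize(s["img"][130:250,220:360],None,fx=5,fy=5))
E
```

```text
clock: 4.25
position: [0.5524, 0.2432, 0.1051]
tool_rot: [0.704, -0.074, 0.072, -0.702]
force: [0.4, 0.2, 1.6]
finger_gap: 0.0848
clock: 4.45
position: [0.5547, 0.2442, 0.1089]
tool_rot: [-0.703, 0.073, -0.074, 0.704]
force: [0.1, 0.3, -0.4]
finger_gap: 0.0847
t 4.45 p [0.5547 0.2442 0.1089] F [ 0.08  0.33 -0.36] gap 0.0847 q [-0.76  0.34  0.33  1.74 -0.12  1.08  0.97]
toolx [ 0.978 -0.206  0.002] y [ 0.002  0.001 -1.   ] z [0.206 0.978 0.002]
```

View pics/e_w.png

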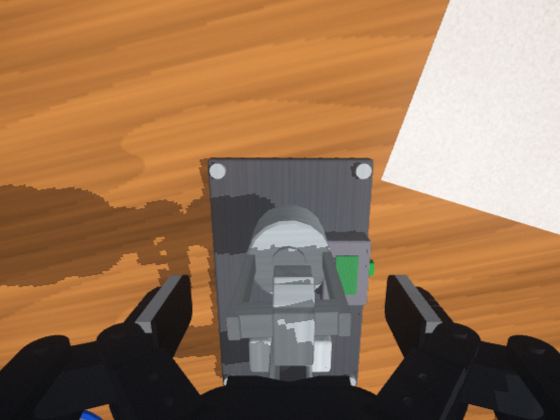

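View pics/e_s.png

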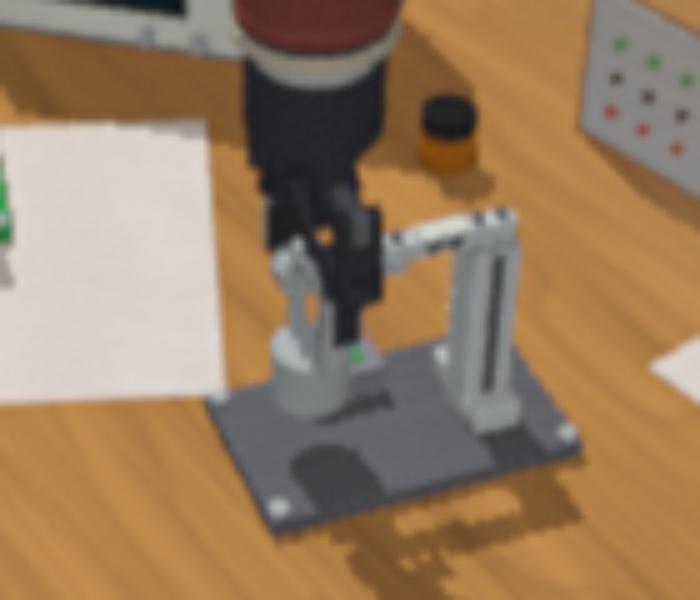

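```bash
python3 -m handwheel '[[[6.5,0,0,0,0,0,0],[5.5,0,0,0,0,0,0],[5.0,0,0,0,0,0,0],[4.8,0,0,0,0,0,0],[4.6,0,0,0,0,0,0]]]' 40 && python3 -m handwheel '[[[4.2,0,0,0,0,0,0],[3.5,0,0,0,0,0,0],[3,0,0,0,0,0,0],[3,0,0,0,0,0,0],[3,0,0,0,0,0,0]]]' 60
python3 - <<'E'
from h import *
st()
w=cam("wrist"); cv2.imwrite("pics/f_w.png",w["img"])
st()
E
```

```text
clock: 5.05
position: [0.5539, 0.2441, 0.1075]
tool_rot: [-0.703, 0.073, -0.073, 0.703]
force: [0.8, 1.3, 0.6]
finger_gap: 0.0464
clock: 5.55
position: [0.5539, 0.2441, 0.1077]
tool_rot: [-0.703, 0.073, -0.073, 0.704]
force: [-2.0, 1.7, 5.5]
finger_gap: 0.0453
t 5.55 p [0.5539 0.2441 0.1077] F [-2.05  1.75  5.51] gap 0.0453 q [-0.76  0.34  0.33  1.74 -0.12  1.08  0.97]
toolx [ 0.979 -0.206  0.   ] y [ 0.     0.001 -1.   ] z [0.206 0.979 0.001]
t 5.6 p [0.5539 0.2441 0.1077] F [-1.85  1.23  5.63] gap 0.0455 q [-0.76  0.34  0.33  1.74 -0.12  1.08  0.97]
toolx [ 0.979 -0.206  0.   ] y [ 0.     0.001 -1.   ] z [0.206 0.979 0.001]
```

View pics/f_w.png

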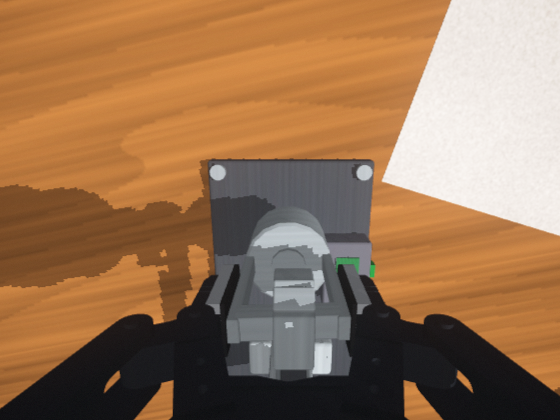

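```bash
python3 -m handwheel '[[[3,0,-0.05,0,0,0,0],[3,0,-0.05,0,0,0,0]]]' && python3 -m handwheel '[[[3,0,-0.05,0,0,0,0],[3,0,-0.05,0,0,0,0]]]' && python3 -m handwheel '[[[3,0,-0.05,0,0,0,0],[3,0,-0.05,0,0,0,0]]]'
```

```text
clock: 5.8
position: [0.5539, 0.244, 0.1078]
tool_rot: [-0.703, 0.073, -0.073, 0.703]
force: [0.9, 2.7, 0.6]
finger_gap: 0.0452
clock: 6.0
position: [0.5535, 0.2434, 0.1078]
tool_rot: [0.704, -0.074, 0.073, -0.703]
force: [0.7, 1.1, -2.1]
finger_gap: 0.0452
clock: 6.2
position: [0.5532, 0.2431, 0.1081]
tool_rot: [0.704, -0.074, 0.073, -0.703]
force: [0.7, 0.3, -4.6]
finger_gap: 0.0454
```

```bash
python3 -m handwheel '[[[3,0,-0.05,0,0,0,0],[3,0,-0.05,0,0,0,0]]]' && python3 -m handwheel '[[[3,0,-0.07,0,0,0,0],[3,0,-0.07,0,0,0,0]]]'&& python3 -m handwheel '[[[3,0,-0.05,0,0,0,0],[3,0,-0.05,0,0,0,0],[3,0,-0.05,0,0,0,0]]]' && python3 -c "
from h import *
st()"
```

```text
clock: 6.4
position: [0.5536, 0.2435, 0.1091]
tool_rot: [0.703, -0.074, 0.073, -0.703]
force: [-0.0, 0.9, -4.4]
finger_gap: 0.0452
clock: 6.6
position: [0.5538, 0.2438, 0.1101]
tool_rot: [0.703, -0.073, 0.073, -0.703]
force: [-0.3, -0.3, -5.6]
finger_gap: 0.0452
clock: 6.9
position: [0.5538, 0.2438, 0.1105]
tool_rot: [0.703, -0.073, 0.073, -0.703]
force: [2.0, 0.4, -4.4]
finger_gap: 0.0451
t 6.9 p [0.5538 0.2438 0.1105] F [ 2.    0.43 -4.38] gap 0.0451 q [-0.76  0.34  0.33  1.74 -0.12  1.08  0.97]
toolx [ 0.978 -0.206 -0.   ] y [-0. -0. -1.] z [ 0.206  0.978 -0.   ]
```

```bash
for i in 1 2 3 4; do python3 -m handwheel '[[[3,0.1,0,0,0,0,0],[3,0.1,0,0,0,0,0]]]' | egrep 'pos|force'; done
```

```text
position: [0.5549, 0.2435, 0.1105]
force: [0.4, -0.7, -5.5]
position: [0.5559, 0.2433, 0.1105]
force: [0.3, -0.3, -4.3]
position: [0.5569, 0.2431, 0.1105]
force: [0.3, -1.3, -5.7]
position: [0.5578, 0.2429, 0.1105]
force: [-0.5, 0.2, -5.4]
```

```bash
for i in 1 2 3 ; do python3 -m handwheel '[[[3,0.1,0,0,0,0,0],[3,0.1,0,0,0,0,0]]]' | egrep 'pos|force'; done
```

```text
position: [0.5587, 0.2427, 0.1105]
force: [-0.9, -0.0, -4.9]
position: [0.5593, 0.2426, 0.1103]
force: [-1.9, 0.5, -5.4]
position: [0.5605, 0.2423, 0.1104]
force: [-2.3, -0.1, -6.3]
```

```bash
for i in 1 2 3 ; do python3 -m handwheel '[[[3,0.1,0,0,0,0,0],[3,0.1,0,0,0,0,0]]]' | egrep 'pos|force'; done
```

```text
position: [0.5616, 0.2421, 0.1104]
force: [-2.1, 0.2, -5.2]
position: [0.5626, 0.2419, 0.1104]
force: [-2.8, 0.8, -6.0]
position: [0.5636, 0.2417, 0.1104]
force: [-2.8, 0.7, -5.4]
```

```bash
for i in 1 2 ; do python3 -m handwheel '[[[3,0.1,0,0,0,0,0],[3,0.1,0,0,0,0,0]]]' | egrep 'pos|force'; done;  python3 -m handwheel '[[[3,0.05,0,0,0,0,0],[3,0.05,0,0,0,0,0]]]' | egrep 'pos|force'
```

```text
position: [0.5646, 0.2414, 0.1104]
force: [-3.2, 0.3, -6.5]
position: [0.5656, 0.2413, 0.1105]
force: [-2.2, -0.0, -6.5]
position: [0.566, 0.2411, 0.1104]
force: [-3.7, 1.5, -6.0]
```

```bash
for i in 1 2 ; do python3 -m handwheel '[[[3,0.05,0,0,0,0,0],[3,0.05,0,0,0,0,0]]]' | egrep 'pos|force'; done
```

```text
position: [0.5665, 0.241, 0.1105]
force: [-4.2, 0.1, -6.1]
position: [0.567, 0.2409, 0.1105]
force: [-3.3, 0.6, -6.7]
```

```bash
for i in 1 2 ; do python3 -m handwheel '[[[3,0.05,0,0,0,0,0],[3,0.05,0,0,0,0,0]]]' | egrep 'pos|force'; done
```

```text
position: [0.5675, 0.2409, 0.1105]
force: [-2.8, 0.4, -6.1]
position: [0.5679, 0.2407, 0.1104]
force: [-3.6, 0.5, -7.5]
```

```bash
python3 -m handwheel '[[[3,0.05,0,0,0,0,0],[3,0.05,0,0,0,0,0]]]' | egrep 'pos|force'
```

```text
position: [0.5682, 0.2407, 0.1104]
force: [-5.3, 1.4, -6.5]
```

```bash
python3 -m handwheel '[[[3,0.04,0,0,0,0,0],[3,0.04,0,0,0,0,0]]]' | egrep 'pos|force'
```

```text
position: [0.5683, 0.2407, 0.1103]
force: [-6.3, 1.2, -6.1]
```

```bash
python3 -m handwheel '[[[3,-0.06,0,0,0,0,0],[3,-0.13,0,0,0,0,0],[3,-0.13,0,0,0,0,0],[3,-0.13,0,0,0,0,0]]]' | egrep 'pos|force'; python3 -m handwheel '[[[3,0,-0.1,0,0,0,0],[3,0,-0.1,0,0,0,0]]]' | egrep 'pos|force';python3 -m handwheel '[[[3,0,-0.1,0,0,0,0],[3,0,-0.1,0,0,0,0]]]' | egrep 'pos|force'
```

```text
position: [0.5677, 0.2409, 0.1106]
force: [-4.4, 0.9, -6.8]
position: [0.5677, 0.2408, 0.1117]
force: [-4.3, 0.9, -6.1]
position: [0.5676, 0.2409, 0.1127]
force: [-4.3, 1.6, -6.0]
```

```bash
for i in 1 2 3; do python3 -m handwheel '[[[3,0,-0.1,0,0,0,0],[3,0,-0.1,0,0,0,0]]]' | egrep 'pos|force';done
```

```text
position: [0.5676, 0.2408, 0.1136]
force: [-5.0, 1.4, -6.4]
position: [0.5676, 0.2409, 0.1146]
force: [-3.9, 0.7, -6.5]
position: [0.5676, 0.2409, 0.1156]
force: [-4.2, 1.8, -6.5]
```

```bash
for i in 1 2 3; do python3 -m handwheel '[[[3,0,-0.1,0,0,0,0],[3,0,-0.1,0,0,0,0]]]' | egrep 'pos|force';done
```

```text
position: [0.5675, 0.2409, 0.1166]
force: [-4.6, -0.2, -6.9]
position: [0.5676, 0.2409, 0.1176]
force: [-5.4, 0.7, -6.9]
position: [0.5675, 0.2409, 0.1186]
force: [-5.3, 0.5, -6.8]
```

Ease slightly toward the nose (0.3 mm) and continue.

```bash
python3 -m handwheel '[[[3,-0.03,-0.1,0,0,0,0],[3,-0.03,-0.1,0,0,0,0]]]' | egrep 'pos|force'; for i in 1 2; do python3 -m handwheel '[[[3,0,-0.1,0,0,0,0],[3,0,-0.1,0,0,0,0]]]' | egrep 'pos|force';done
```

```text
position: [0.5672, 0.241, 0.1196]
force: [-4.9, 0.2, -7.4]
position: [0.5671, 0.241, 0.1206]
force: [-5.2, 0.2, -6.9]
position: [0.567, 0.241, 0.1215]
force: [-5.1, 1.3, -7.3]
```

```bash
for i in 1 2 3; do python3 -m handwheel '[[[3,0,-0.1,0,0,0,0],[3,0,-0.1,0,0,0,0]]]' | egrep 'pos|force';done
```

```text
position: [0.567, 0.241, 0.1225]
force: [-5.9, 0.5, -6.3]
position: [0.567, 0.241, 0.1235]
force: [-6.2, 1.8, -7.0]
position: [0.5669, 0.241, 0.1244]
force: [-5.8, 1.3, -6.6]
```

```bash
for i in 1 2; do python3 -m handwheel '[[[3,0,-0.1,0,0,0,0],[3,0,-0.1,0,0,0,0]]]' | egrep 'pos|force';done
```

```text
position: [0.5669, 0.241, 0.1254]
force: [-5.9, 1.0, -7.0]
position: [0.5668, 0.241, 0.1263]
force: [-6.6, 1.0, -7.8]
```

```bash
for i in 1 2; do python3 -m handwheel '[[[3,0,-0.1,0,0,0,0],[3,0,-0.1,0,0,0,0]]]' | egrep 'pos|force';done
```

```text
position: [0.5668, 0.241, 0.1273]
force: [-5.8, 1.6, -8.8]
position: [0.5667, 0.2409, 0.1283]
force: [-6.0, -0.4, -8.5]
```

```bash
for i in 1 2 3; do python3 -m handwheel '[[[3,0,-0.1,0,0,0,0],[3,0,-0.1,0,0,0,0]]]' | egrep 'pos|force';done
```

```text
position: [0.5666, 0.241, 0.1292]
force: [-6.5, 0.5, -7.2]
position: [0.5663, 0.2411, 0.1303]
force: [-7.5, 1.3, -5.8]
position: [0.5665, 0.2412, 0.1315]
force: [-8.0, 1.8, -5.7]
```

```bash
for i in 1 2 3; do python3 -m handwheel '[[[3,0,-0.1,0,0,0,0],[3,0,-0.1,0,0,0,0]]]' | egrep 'pos|force';done
```

```text
position: [0.5669, 0.2412, 0.1327]
force: [-8.2, 0.4, -4.9]
position: [0.5673, 0.2411, 0.1339]
force: [-5.7, 1.1, -5.0]
position: [0.5677, 0.241, 0.135]
force: [-4.2, 0.3, -4.4]
```

```bash
python3 -m handwheel '[[[3,-0.05,-0.1,0,0,0,0],[3,-0.1,-0.1,0,0,0,0],[3,-0.2,-0.1,0,0,0,0],[3,-0.3,-0.1,0,0,0,0]]]' | egrep 'pos|force';python3 -c "
from h import *
st()
s=cam('side'); cv2.imwrite('pics/g_s.png',cv2.resize(s['img'][130:250,220:360],None,fx=5,fy=5))"
```

```text
position: [0.5648, 0.2414, 0.1358]
force: [0.5, -0.5, -4.9]
t 16.3 p [0.5648 0.2414 0.1358] F [ 0.55 -0.48 -4.85] gap 0.0448 q [-0.75  0.33  0.34  1.69 -0.12  1.14  0.98]
toolx [ 0.978 -0.207  0.001] y [ 0.001  0.    -1.   ] z [0.207 0.978 0.   ]
```

View pics/g_s.png

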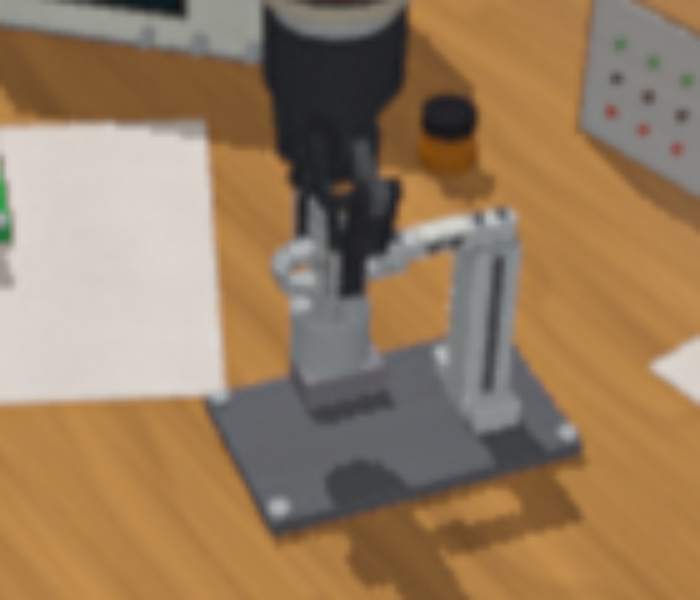

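```bash
python3 -m handwheel '[[[3,-0.3,0,0,0,0,0],[3,-0.6,0,0,0,0,0],[3,-0.9,0,0,0,0,0],[3,-1.2,0,0,0,0,0],[3,-1.5,0,0,0,0,0]]]' | egrep 'pos|force'
```

```text
position: [0.5494, 0.2447, 0.1355]
force: [-0.5, -0.5, -4.2]
```

```bash
python3 -m handwheel '[[[3,-0.5,0,0,0,0,0],[3,-1,0,0,0,0,0],[3,-1.7,0,0,0,0,0],[3,-2.4,0,0,0,0,0],[3,-3,0,0,0,0,0]]]' | egrep 'pos|force'
```

```text
position: [0.5195, 0.251, 0.1355]
force: [-0.4, -0.6, -5.1]
```

```bash
python3 -m handwheel '[[[3,-1,0,0,0,0,0],[3,-2,0,0,0,0,0],[3,-3,0,0,0,0,0],[3,-4,0,0,0,0,0],[3,-4.8,0,0,0,0,0]]]' | egrep 'pos|force'
python3 - <<'E'
from h import *
s=cam('side'); cv2.imwrite('pics/h_s.png',cv2.resize(s['img'][130:250,200:360],None,fx=4.5,fy=4.5)); st()
plan([.53,0.05,.20],np.radians(-15))
E
```

```text
position: [0.4723, 0.261, 0.1355]
force: [0.1, -0.1, -5.3]
t 17.9 p [0.4713 0.2615 0.1355] F [-1.78  0.97 -4.98] gap 0.0446 q [-0.86  0.18  0.3   1.87 -0.06  1.1   0.83]
toolx [ 0.979 -0.205 -0.001] y [-0.001  0.    -1.   ] z [ 0.205  0.979 -0.   ]
pos [0.4713 0.2615 0.1355] shift cm [ 10.08  -6.46 -19.49] rot [ 0.     0.055 -0.001]
```

View pics/h_s.png

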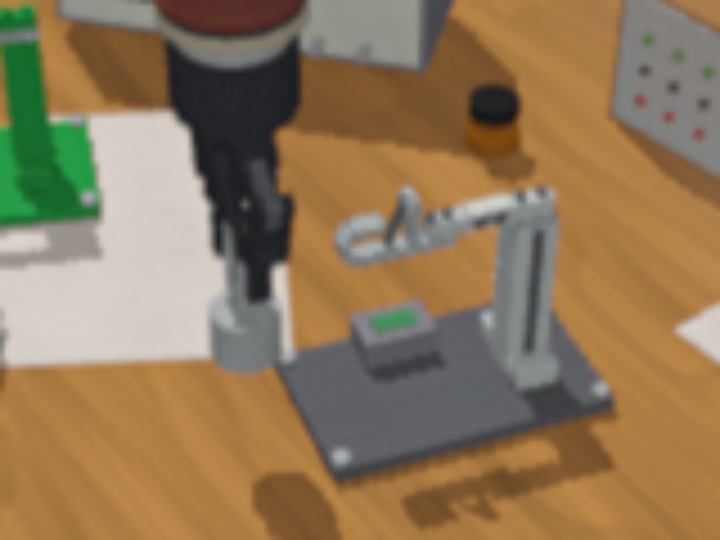

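```bash
python3 -m handwheel '[[[3,0,-3,0,0,0,0],[3,0,-7,0,0,0,0],[3,0,-10,0,0,0,0],[3,0,-10,-3,0,0,0],[3,0,-10,-7.5,0,0,0]]]' | egrep 'pos|force'; python3 -c "
from h import *
st();plan([.645,-0.319,.235],np.radians(-20.6))"
```

```text
position: [0.4582, 0.1889, 0.2365]
force: [1.2, -1.9, -5.1]
t 18.4 p [0.4582 0.1889 0.2365] F [ 1.17 -1.94 -5.08] gap 0.0452 q [-0.82  0.    0.34  1.84 -0.    1.3   0.89]
toolx [ 0.979 -0.203  0.002] y [ 0.002  0.001 -1.   ] z [0.203 0.979 0.002]
pos [0.4582 0.1889 0.2365] shift cm [ 28.59   0.12 -45.96] rot [-0.002  0.156  0.002]
```

```bash
python3 -m handwheel '[[[3,1,0,-3.5,0,0.03,0],[3,3,0,-7,0,0.06,0],[3,5,0,-11,0,0.1,0],[3,7,0,-14.5,0,0.13,0],[3,9.5,0,-18,0,0.155,0]]]' | egrep 'pos|force'; python3 -c "
from h import *
st();plan([.645,-0.319,.235],np.radians(-20.6))"
```

```text
position: [0.5137, -0.0101, 0.2359]
force: [2.2, 0.2, -4.5]
t 18.9 p [ 0.5137 -0.0101  0.2359] F [ 2.16  0.2  -4.48] gap 0.0448 q [-0.61  0.04  0.56  1.81 -0.02  1.3   1.17]
toolx [ 0.934 -0.356  0.   ] y [ 0.001  0.001 -1.   ] z [0.356 0.934 0.001]
pos [ 0.5137 -0.0101  0.2359] shift cm [ 23.27   0.08 -24.19] rot [-0.001 -0.005  0.   ]
```

```bash
python3 -m handwheel '[[[3,3,0,-3,0,0,0],[3,6,0,-6,0,0,0],[3,9,0,-9.5,0,0,0],[3,12.5,0,-13,0,0,0],[3,15.5,0,-16,0,0,0]]]' | egrep 'pos|force'; python3 -m handwheel '[[[3,3,0,-3,0,0,0],[3,5.5,0,-6,0,0,0],[3,7.5,0,-8,0,0,0],[3,7.5,0,-8,0,0,0],[3,7.5,0,-8,0,0,0]]]' | egrep 'pos|force';python3 -m handwheel '[[[3,0,0,0,0,0,0],[3,0,0,0,0,0,0]]]' | egrep 'pos|force'
python3 - <<'E'
from h import *
import pickle
st(); w=cam("wrist"); cv2.imwrite("pics/i_w.png",w["img"]); pickle.dump(w,open("w2.pkl","wb"))
print([(d["at"],d["conf"]) for d in bot.tip_of(w,"well")],[(d["at"],d["conf"]) for d in bot.tip_of(w,"weight_base")])
E
```

```text
position: [0.6024, -0.2153, 0.2356]
force: [-0.5, 1.2, -3.8]
position: [0.6433, -0.315, 0.2348]
force: [-0.1, 2.1, -5.0]
position: [0.6439, -0.3129, 0.2357]
force: [0.6, 0.3, -4.5]
t 20.1 p [ 0.6439 -0.3129  0.2357] F [ 0.6   0.26 -4.47] gap 0.045 q [-0.06  0.54  0.7   1.3  -0.34  1.42  1.83]
toolx [ 0.936 -0.353  0.   ] y [ 0.     0.001 -1.   ] z [0.353 0.936 0.001]
[([283.9, 127.5], 0.93)] []
```

View pics/i_w.png

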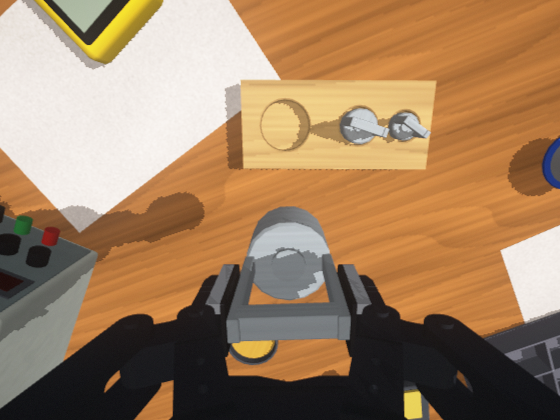

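Run:
```python
from h import *
import pickle
from scipy.optimize import least_squares
w=pickle.load(open("w2.pkl","rb"))
im=w["img"]
a=cv2.resize(im[70:180,230:330],None,fx=5,fy=5,interpolation=2); b=cv2.resize(im[195:345,215:365],None,fx=4,fy=4,interpolation=2)
cv2.imwrite("pics/j1.png",a);cv2.imwrite("pics/j2.png",b)
for u,z in [((283.9,127.5),.016),((285,125.5),.032)]:
    X=atz(w,u,z); q=(X-w["T"][:3,3])@w["T"][:3,:3]; print(X.round(4),"tool",(q*1000).round(1))
D=w["depth"];C=cloud(w);q=(C-w["T"][:3,3])@w["T"][:3,:3]*1000
H=np.full((420,560,3),np.nan);H[D>0]=q
np.set_printoptions(suppress=True,linewidth=220)
for v in range(205,310,6): print(v,[tuple(x) for x in np.nan_to_num(H[v,[250,262,275,290,305,318,330]],nan=-1).round().astype(int).tolist()])
```

```text
[ 0.5813 -0.2947  0.016 ] tool [-64.9 219.7  -5.3]
[ 0.5796 -0.2927  0.032 ] tool [-67.2 203.7  -4. ]
205 [(24, 237, -46), (23, 235, -31), (23, 235, -16), (24, 237, 1), (23, 235, 19), (23, 236, 34), (23, 236, 48)]
211 [(-1, -1, -1), (31, 237, -32), (-21, 50, -9), (-22, 45, 0), (-20, 52, 9), (30, 235, 34), (31, 236, 49)]
217 [(-1, -1, -1), (-15, 56, -17), (-21, 36, -8), (-22, 32, 0), (-20, 39, 9), (38, 236, 35), (38, 237, 49)]
223 [(46, 236, -46), (-16, 40, -16), (-21, 25, -8), (-22, 22, 0), (-20, 27, 8), (-14, 46, 17), (45, 236, 49)]
229 [(53, 236, -47), (-17, 25, -15), (-19, 21, -8), (-18, 22, 0), (-19, 20, 8), (-15, 32, 16), (53, 235, 49)]
235 [(61, 236, -47), (-16, 21, -14), (-15, 22, -8), (-15, 21, 0), (-16, 21, 8), (-15, 22, 15), (61, 237, 50)]
241 [(69, 237, -47), (-12, 22, -15), (-12, 20, -8), (-12, 21, 0), (-12, 21, 8), (-12, 21, 15), (68, 235, 50)]
247 [(-8, 23, -21), (-9, 22, -15), (-8, 22, -8), (-9, 20, 0), (-9, 21, 8), (-9, 22, 15), (76, 236, 50)]
253 [(-5, 21, -21), (-5, 21, -15), (-5, 21, -8), (-6, 19, 0), (-5, 21, 8), (-5, 22, 15), (84, 237, 51)]
259 [(-3, 18, -21), (-
[... 212 characters left out ...]
, 19, -8), (4, 20, 0), (5, 21, 8), (5, 21, 15), (-5, 0, 19)]
277 [(-2, -1, -19), (8, 21, -15), (9, 21, -8), (7, 18, 0), (9, 21, 8), (9, 21, 15), (-5, -6, 18)]
283 [(0, -2, -19), (12, 21, -15), (12, 21, -8), (12, 21, 0), (12, 21, 8), (12, 21, 15), (-5, -12, 17)]
289 [(3, -3, -19), (16, 21, -15), (16, 20, -8), (16, 21, 0), (17, 22, 9), (133, 235, 37), (-3, -14, 17)]
295 [(5, -4, -19), (142, 236, -34), (20, 22, -8), (20, 21, 0), (20, 21, 8), (141, 235, 37), (-1, -14, 17)]
301 [(150, 236, -50), (150, 235, -34), (151, 236, -18), (150, 235, 2), (150, 236, 21), (151, 237, 38), (2, -14, 17)]
307 [(-4, -29, -16), (-4, -30, -11), (-4, -29, -6), (-4, -30, 0), (-4, -30, 6), (-5, -32, 10), (-5, -31, 15)]
```

View pics/j1.png

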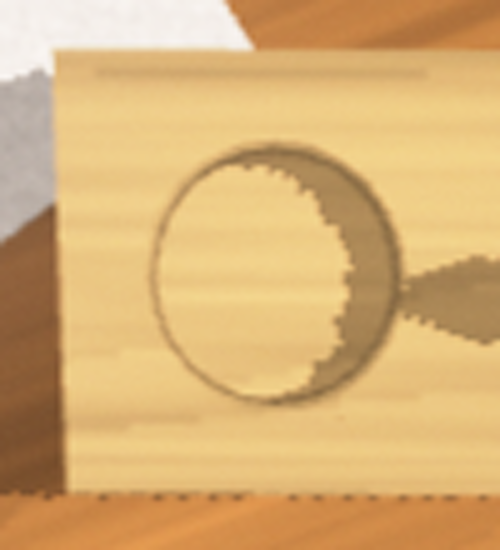

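View pics/j2.png

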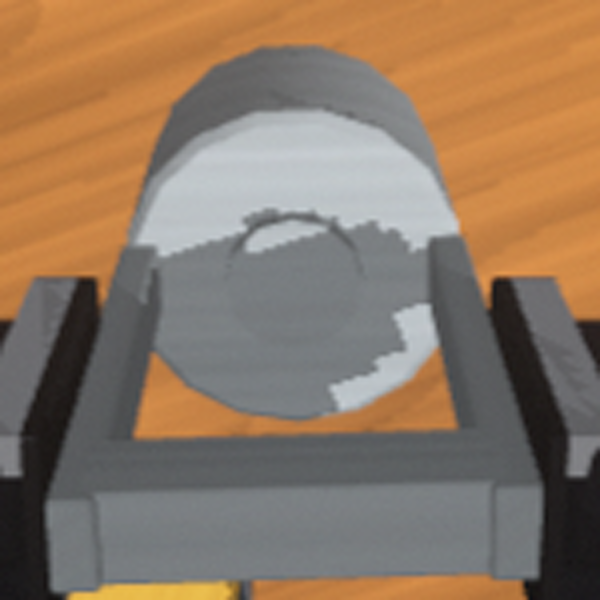

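```bash
python3 -m handwheel '[[[3,-2.5,0,-0.2,0,0,0],[3,-5,1,-0.4,0,0,0],[3,-6.75,4.5,-0.4,0,0,0],[3,-6.75,8.5,-0.4,0,0,0],[3,-6.75,12.5,-0.4,0,0,0]]]' | egrep 'pos|force'; python3 -m handwheel '[[[3,0,0,0,0,0,0],[3,0,0,0,0,0,0],[3,0,0,0,0,0,0]]]' | egrep 'pos|force';  python3 - <<'E'
from h import *
import pickle
st(); w=cam("wrist"); cv2.imwrite("pics/k_w.png",w["img"]); pickle.dump(w,open("w3.pkl","wb"))
s=cam("side");cv2.imwrite("pics/k_s.png",cv2.resize(s["img"][255:385,355:475],None,fx=4.5,fy=4.5,interpolation=2)); pickle.dump(s,open("s3.pkl","wb"))
t=cam("top");cv2.imwrite("pics/k_t.png",cv2.resize(t["img"][130:220,360:480],None,fx=4.5,fy=4.5,interpolation=2))
E
```

```text
position: [0.5792, -0.2934, 0.1104]
force: [0.8, 0.2, -5.8]
position: [0.5804, -0.2951, 0.1133]
force: [-0.3, 0.5, -4.1]
t 21.05 p [ 0.5804 -0.2951  0.1133] F [-0.32  0.52 -4.05] gap 0.045 q [-0.12  0.49  0.69  1.63 -0.34  1.14  1.87]
toolx [ 0.935 -0.355  0.004] y [ 0.003 -0.002 -1.   ] z [ 0.355  0.935 -0.   ]
```

View pics/k_w.png

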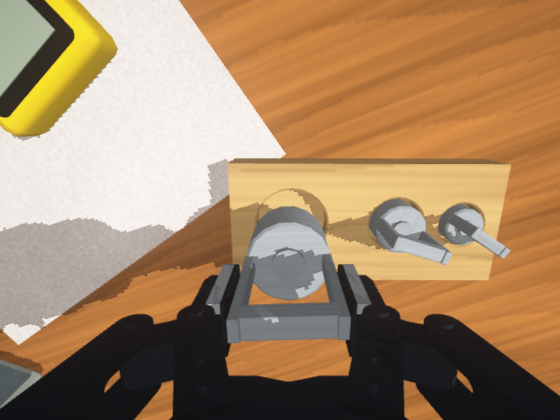

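View pics/k_s.png

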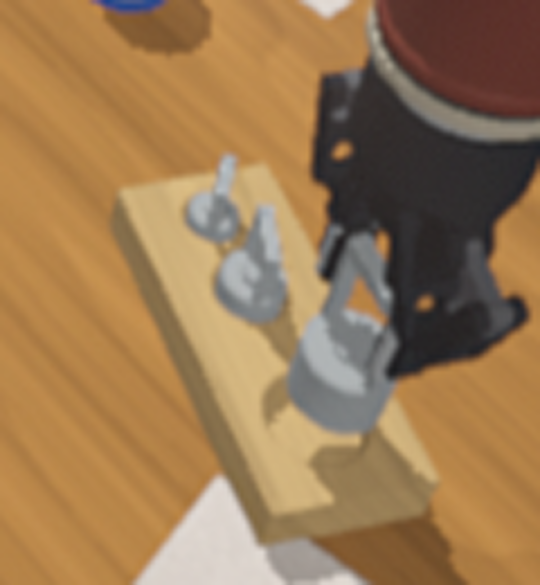

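Run:
```python
from h import *
import pickle
w=pickle.load(open("w3.pkl","rb"))
cv2.imwrite("pics/l.png",cv2.resize(w["img"][180:250,240:340],None,fx=7,fy=7,interpolation=2))
```

```text
(no output)
```

View pics/l.png

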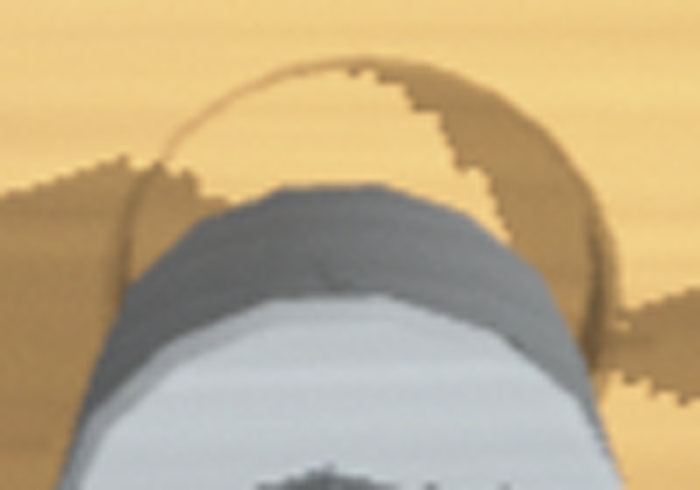

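Run:
```python
from h import *
import pickle
from scipy.optimize import least_squares
w=pickle.load(open("w3.pkl","rb")); T=w["T"]
def tl(pts,z):
    return np.array([((atz(w,np.array(p)/7+[240,180],z)-T[:3,3])@T[:3,:3])[[0,2]]*1000 for p in pts])
def fit(P,r=None):
    f=(lambda a:np.hypot(*(P-a[:2]).T)-(r or a[2]))
    s=least_squares(f,[P[:,0].max(),P[:,1].mean()]+([] if r else [25])); return s.x.round(2),np.abs(s.fun).max().round(2)
R=[(130,195),(165,150),(230,95),(300,63),(365,56),(430,68),(500,103),(560,155),(600,210),(618,270)]
P=tl(R,.032); print("rim",fit(P,25),fit(P))
z=T[2,3]-.0213
B=[(95,410),(165,350),(285,298),(380,295),(500,345),(580,400)]
P=tl(B,z);print("body top",fit(P,23),fit(P))
st()
```

```text
rim (array([-3.12,  1.76]), np.float64(0.85)) (array([-1.87,  1.56, 26.01]), np.float64(0.4))
body top (array([ 0.58, -0.6 ]), np.float64(0.48)) (array([ 0.68, -0.6 , 23.08]), np.float64(0.48))
t 21.2 p [ 0.5801 -0.2949  0.1126] F [ 0.8   0.13 -4.67] gap 0.0451 q [-0.12  0.49  0.69  1.63 -0.34  1.14  1.87]
toolx [ 0.935 -0.355  0.003] y [ 0.003 -0.001 -1.   ] z [0.355 0.935 0.   ]
```

```bash
python3 -m handwheel '[[[3,-0.25,0.6,0.2,0,0,0],[3,-0.25,0.8,0.2,0,0,0],[3,-0.25,0.8,0.2,0,0,0],[3,-0.25,0.8,0.2,0,0,0],[3,-0.25,0.8,0.2,0,0,0]]]' | egrep 'pos|force';  python3 - <<'E'
from h import *
import pickle
st(); w=cam("wrist"); pickle.dump(w,open("w4.pkl","wb"))
cv2.imwrite("pics/m.png",cv2.resize(w["img"][180:250,240:340],None,fx=7,fy=7,interpolation=2)); st()
E
```

```text
position: [0.5774, -0.2915, 0.1026]
force: [-0.2, -0.3, -3.8]
t 21.7 p [ 0.5774 -0.2915  0.1026] F [-0.18 -0.3  -3.84] gap 0.0452 q [-0.12  0.49  0.69  1.65 -0.34  1.12  1.87]
toolx [ 0.935 -0.355  0.   ] y [ 0. -0. -1.] z [ 0.355  0.935 -0.   ]
t 21.75 p [ 0.5774 -0.2915  0.1026] F [ 0.42  0.02 -4.26] gap 0.0453 q [-0.12  0.49  0.69  1.65 -0.34  1.12  1.87]
toolx [ 0.935 -0.355  0.   ] y [ 0. -0. -1.] z [ 0.355  0.935 -0.   ]
```

View pics/m.png

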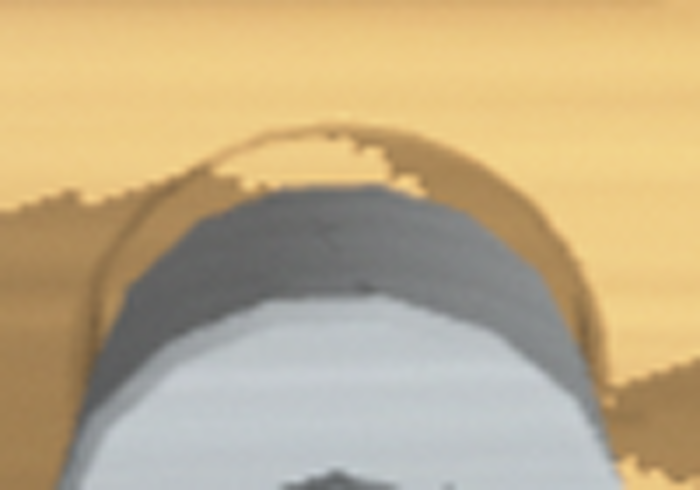

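Run:
```python
from h import *
import pickle
from scipy.optimize import least_squares
w=pickle.load(open("w4.pkl","rb")); T=w["T"]
def tl(pts,z):
    return np.array([((atz(w,np.array(p)/7+[240,180],z)-T[:3,3])@T[:3,:3])[[0,2]]*1000 for p in pts])
def fit(P,r=None):
    f=(lambda a:np.hypot(*(P-a[:2]).T)-(r or a[2]))
    s=least_squares(f,[P[:,0].max(),P[:,1].mean()]+([] if r else [25])); return s.x.round(2),np.abs(s.fun).max().round(2)
P=tl([(83,320),(95,270),(130,222),(180,175),(240,140),(330,122),(400,132),(470,162),(530,205),(575,260),(600,330),(608,380)],.032); print("rim",fit(P,25),fit(P))
P=tl([(95,410),(165,350),(285,298),(380,295),(500,345),(580,400)],T[2,3]-.0213);print("body top",fit(P,23),fit(P))
# lower visible silhouette of front bottom edge (z bottom)
P=tl([(130,290),(180,240),(240,200),(285,186),(380,184),(470,215),(540,270)],T[2,3]-.0593);print("bottom",fit(P,23),fit(P),fit(P,21))
```

```text
rim (array([ 0.97, -0.53]), np.float64(1.01)) (array([ 2.05, -0.64, 25.83]), np.float64(0.36))
body top (array([ 0.6, -0.6]), np.float64(0.48)) (array([ 0.72, -0.6 , 23.1 ]), np.float64(0.48))
bottom (array([ 1.68, -0.33]), np.float64(0.2)) (array([ 1.9 , -0.32, 23.19]), np.float64(0.21)) (array([-0.7 , -0.45]), np.float64(0.8))
```

```bash
python3 -m handwheel '[[[3,-0.05,0.4,0,0,0,0],[3,-0.05,0.7,0,0,0,0],[3,-0.05,0.9,0,0,0,0],[3,-0.05,0.9,0,0,0,0]]]' | egrep 'pos|force'; python3 -m handwheel '[[[3,0,0.2,0,0,0,0],[3,0,0.2,0,0,0,0]]]' | egrep 'pos|force'; python3 -m handwheel '[[[3,0,0.2,0,0,0,0],[3,0,0.2,0,0,0,0]]]' | egrep 'pos|force'
```

```text
position: [0.5766, -0.2911, 0.093]
force: [-0.1, 0.1, -4.1]
position: [0.5769, -0.2912, 0.0913]
force: [0.6, 0.3, -5.1]
position: [0.5769, -0.2912, 0.0893]
force: [1.0, -0.3, -5.0]
```

```bash
for i in 1 2 3; do python3 -m handwheel '[[[3,0,0.2,0,0,0,0],[3,0,0.2,0,0,0,0]]]' | egrep 'pos|force'; done
```

```text
position: [0.5769, -0.2912, 0.0873]
force: [1.0, -0.5, -4.9]
position: [0.577, -0.2913, 0.0854]
force: [0.4, -1.1, -4.8]
position: [0.577, -0.2913, 0.0834]
force: [0.7, -0.3, -5.6]
```

Entering the well freely; bottom is now about 24 mm above the table, the floor is at 16.

```bash
for i in 1 2 3; do python3 -m handwheel '[[[3,0,0.15,0,0,0,0],[3,0,0.15,0,0,0,0]]]' | egrep 'pos|force'; done
```

```text
position: [0.577, -0.2913, 0.0819]
force: [1.2, -0.8, -4.7]
position: [0.577, -0.2912, 0.0804]
force: [1.5, -0.6, -4.1]
position: [0.577, -0.2913, 0.0789]
force: [0.2, -0.2, -5.6]
```

```bash
for i in 1 2 3; do python3 -m handwheel '[[[3,0,0.08,0,0,0,0],[3,0,0.08,0,0,0,0]]]' | egrep 'pos|force'; done
```

```text
position: [0.577, -0.2912, 0.0782]
force: [0.5, -1.5, -3.9]
position: [0.577, -0.2913, 0.0774]
force: [0.6, -0.6, -4.9]
position: [0.577, -0.2913, 0.0766]
force: [1.4, -0.1, -5.0]
```

```bash
for i in 1 2 3; do python3 -m handwheel '[[[3,0,0.05,0,0,0,0],[3,0,0.05,0,0,0,0]]]' | egrep 'pos|force'; done
```

```text
position: [0.5769, -0.2912, 0.0761]
force: [2.2, -1.3, -4.4]
position: [0.577, -0.2913, 0.0756]
force: [1.2, -1.1, -3.8]
position: [0.577, -0.2912, 0.0751]
force: [0.4, -1.3, -3.2]
```

```bash
for i in 1 2 3; do python3 -m handwheel '[[[3,0,0.04,0,0,0,0],[3,0,0.04,0,0,0,0]]]' | egrep 'pos|force'; done
```

```text
position: [0.577, -0.2913, 0.0749]
force: [1.3, -1.1, -2.7]
position: [0.5771, -0.2914, 0.0748]
force: [-0.4, 0.5, 2.9]
position: [0.5772, -0.2914, 0.0748]
force: [-2.1, 1.9, 6.4]
```

```bash
python3 -m handwheel '[[[3,0,-0.06,0,0,0,0],[3,0,-0.06,0,0,0,0]]]' | egrep 'pos|force';  python3 - <<'E'
from h import *
st();w=cam("wrist"); cv2.imwrite("pics/n_w.png",w["img"])
s=cam("side");cv2.imwrite("pics/n_s.png",cv2.resize(s["img"][255:385,355:475],None,fx=4.5,fy=4.5,interpolation=2))
E
```

```text
position: [0.5771, -0.2914, 0.0748]
force: [-0.4, 0.3, 3.4]
t 25.75 p [ 0.5771 -0.2914  0.0748] F [-0.38  0.34  3.4 ] gap 0.0454 q [-0.11  0.52  0.67  1.67 -0.36  1.08  1.88]
toolx [ 0.935 -0.355  0.001] y [ 0. -0. -1.] z [0.355 0.935 0.   ]
```

View pics/n_w.png

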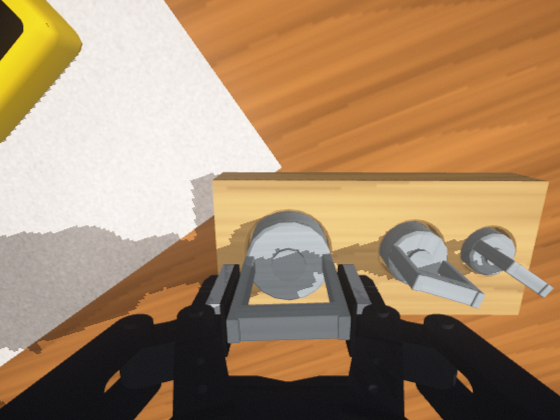

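View pics/n_s.png

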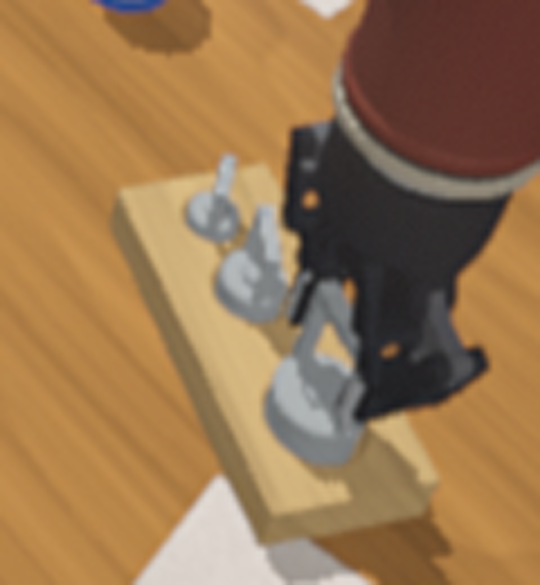

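```bash
python3 -m handwheel '[[[4.6,0,-0.05,0,0,0,0],[4.8,0,-0.05,0,0,0,0],[5,0,-0.05,0,0,0,0],[5.4,0,-0.05,0,0,0,0],[5.8,0,-0.05,0,0,0,0]]]' 20;  python3 -m handwheel '[[[5.8,0,-0.05,0,0,0,0],[5.8,0,-0.05,0,0,0,0]]]'
python3 - <<'E'
from h import *
w=cam("wrist"); cv2.imwrite("pics/o_w.png",w["img"])
E
```

```text
clock: 26.35
position: [0.5768, -0.2912, 0.075]
tool_rot: [0.696, -0.128, 0.128, -0.695]
force: [-0.5, 0.2, 0.3]
finger_gap: 0.0581
clock: 26.55
position: [0.5769, -0.2913, 0.0756]
tool_rot: [0.696, -0.128, 0.128, -0.695]
force: [-0.5, -0.3, -0.2]
finger_gap: 0.0583
```

View pics/o_w.png

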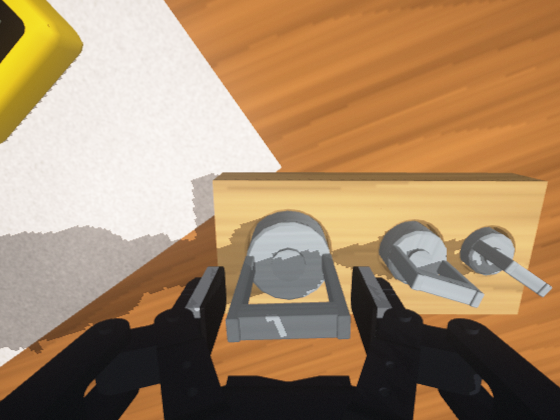

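```bash
python3 -m handwheel '[[[5.8,0,-0.5,0,0,0,0],[5.8,0,-1.5,0,0,0,0],[5.8,0,-3,0,0,0,0],[5.8,0,-5,0,0,0,0],[5.8,0,-8,0,0,0,0]]]'; python3 -m handwheel '[[[5.8,0,-4,0,0,0,0],[5.8,3,-8,0,0,0,0],[5.8,6,-9,0,0,0,0],[5.8,6,-9,0,0,0,0],[5.8,6,-9,0,0,0,0]]]';python3 -m handwheel '[[[5.8,0,0,0,0,0,0],[5.8,0,0,0,0,0,0]]]'
python3 - <<'E'
from h import *
import pickle
w=cam("wrist"); cv2.imwrite("pics/p_w.png",w["img"])
s=cam("side");cv2.imwrite("pics/p_s.png",s["img"])
D=w["depth"];C=cloud(w);H=np.full((420,560,3),np.nan);H[D>0]=C
pickle.dump((w,H),open("w5.pkl","wb"));st()
E
```

```text
clock: 27.1
position: [0.5764, -0.291, 0.1565]
tool_rot: [-0.695, 0.128, -0.127, 0.696]
force: [-0.5, 0.1, 0.7]
finger_gap: 0.0582
clock: 27.6
position: [0.633, -0.3129, 0.2463]
tool_rot: [0.696, -0.128, 0.128, -0.695]
force: [0.2, -0.9, 0.2]
finger_gap: 0.0578
clock: 27.8
position: [0.6321, -0.3124, 0.2455]
tool_rot: [-0.695, 0.128, -0.128, 0.696]
force: [-0.5, 0.5, -0.7]
finger_gap: 0.0579
t 27.9 p [ 0.6325 -0.3123  0.2456] F [-0.26  0.12 -0.14] gap 0.0583 q [-0.07  0.52  0.72  1.31 -0.33  1.43  1.83]
toolx [ 0.935 -0.355 -0.   ] y [-0.  0. -1.] z [0.355 0.935 0.   ]
```

View pics/p_w.png

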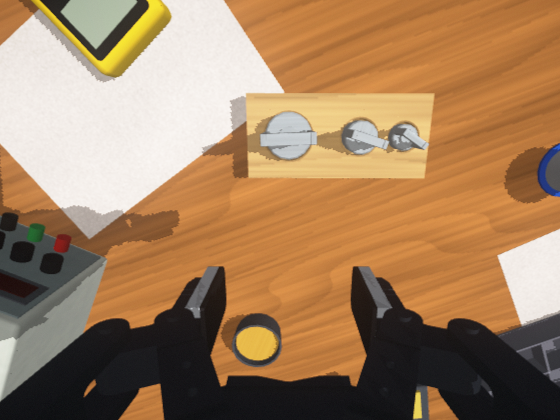

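View pics/p_s.png

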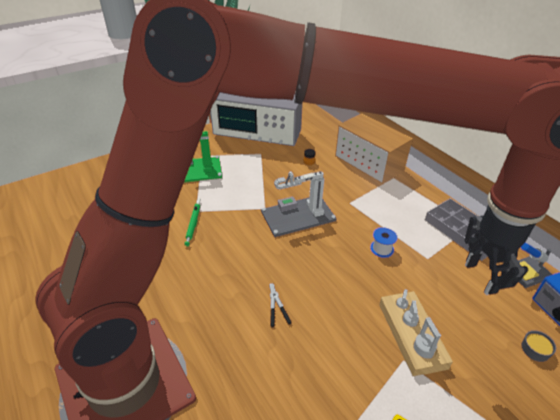

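Run:
```python
import pickle,numpy as np
w,H=pickle.load(open("w5.pkl","rb"))
m=np.nanmedian
print("body top",m(H[116:126,282:296,2]),m(H[150:156,282:296,2]),"bar L/R",m(H[135:143,263:272,2]),m(H[135:143,306:315,2]),"block",m(H[165:172,270:310,2]))
```

```text
body top 0.053464221650912025 0.053433340668189916 bar L/R 0.11183951261799704 0.11190615458903863 block 0.03156551773937882
```

Body top is level at 53.4 mm (54 expected), and both bar ends are at 111.9 mm (112 expected), so the weight is upright and fully home. Handing in.

```bash
python3 -c "
from cell import bot
print(bot.finish_job())"
```

```text
the job is handed in; nothing more can be done
None
```

The check weight is off the hook and sits upright and fully home in the block's large well. I handed the job in at about 28 s of the 72 s allowed.

- **Unhooking:** I gripped the stirrup by its legs and eased the bar back until I felt the keeper's stop. I then backed off about 0.6 mm, lifted the bar out through the mouth and took it off forward over the nose.
- **Force on the hook:** The highest sideways reading during the release was about 8 N. As the jaws first closed they pressed the stirrup down with about 5.5 N. With the weight's own 5 N that made roughly 10.5 N on the hook, under the 15 N limit. I read the force only at the end of each short move, so a brief higher value between readings would not have shown.
- **Setting down:** The weight went into the well without touching the rim. It met the floor 0.5 mm lower than I had predicted from the given sizes. I pressed down to about 6 N at the wrist before easing off to release.
- **Last checks:** The body top measured level at 53.4 mm (54 expected). The two bar ends were at 111.8 and 111.9 mm (112 expected). In the last pictures the other weights, the rig and the green look-alike appear unmoved, and the gripper is clear of everything.

No check failed. The early camera estimates of the rig and well positions differed by a few millimetres; I settled this with the wrist camera and by feel.

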